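# Load, spin-check, park and lock a reagent carousel

### The job

Stand every full-size white reagent bottle from the bench upright in a pocket of the reagent carousel, one to a pocket, but leave the small vial and the stack of dishes where they are. Then push the carousel's post to set it spinning briskly (at least a quarter turn per second), let it run free for a second or so with no hand on it, slow it with a fingertip on its flat outer ring so that it stops with the ring's hole under the fixed slot, and let go. Last, swing the hinged latch down through slot and hole until it lies fully home, and leave everything like that.

Things in the scene. Friction and masses are not known exactly. Their poses are not given: they have to be found in the camera images.
- carousel_base: Fixed grey stand of the carousel. Origin on the wheel's vertical axis at bench height, z up; its -y points from the axis to the fixed slot and the latch. Only place and yaw vary. Above the wheel it has nothing but the two prongs of the slot; the latch bracket stands 117 to 161 mm from the axis, 40 mm wide, 81 mm high.
- wheel (a joint): Turn of the carousel's aluminium wheel about the stand's z, rad, counter-clockwise from above positive, unlimited; at 0 and every full turn (2 pi) the hole is under the slot. Nearly frictionless: coasts about ten seconds after a push. 104 mm radius: flat plate with four pockets inside a raised flat outer ring (see hole). A few newtons of fingertip on the ring stop it.
- pocket_0 (a point): Floor centre of one of four equal round pockets on the wheel, 50 mm from the axis, floor at z 30 mm: a black plastic collar of 49 mm inner and 56 mm outer diameter, 34 mm high, open above. Turns with the wheel; neighbouring pockets are 71 mm apart.
- pocket_1 (a point): Floor centre of one of four equal round pockets on the wheel, 50 mm from the axis, floor at z 30 mm: a black plastic collar of 49 mm inner and 56 mm outer diameter, 34 mm high, open above. Turns with the wheel; neighbouring pockets are 71 mm apart.
- pocket_2 (a point): Floor centre of one of four equal round pockets on the wheel, 50 mm from the axis, floor at z 30 mm: a black plastic collar of 49 mm inner and 56 mm outer diameter, 34 mm high, open above. Turns with the wheel; neighbouring pockets are 71 mm apart.
- pocket_3 (a point): Floor centre of one of four equal round pockets on the wheel, 50 mm from the axis, floor at z 30 mm: a black plastic collar of 49 mm inner and 56 mm outer diameter, 34 mm high, open above. Turns with the wheel; neighbouring pockets are 71 mm apart.
- post (a point): Top centre of the upright steel post for turning the wheel by hand, 12 mm diameter, 72 mm from the axis, midway between two pockets, opposite the hole; its top is at z 110 mm, its foot at z 30 mm; loaded bottles reach up to z 98 mm.
- hole (a point): Centre, at the ring's top face, of the only hole in the wheel's outer ring: 93 mm from the axis, 22 mm wide along the rim, 17 mm radially. The ring spans 80 to 104 mm from the axis, top at z 52 mm, 12 mm thick; nothing stands on it, so it can be touched from above while it turns.
- slot (a point): Point at the ring's top height in the middle of the fixed slot of the stand, 93 mm from the axis: the 15 mm gap between two dark prongs (each 12 mm wide, 6 mm thick, z 54 to 61 mm) that reach in over the ring.
- latch_hinge (a point): Hinge axis of the latch on the stand, 149 mm from the wheel's axis, z 72 mm; the hinge line is level, along the stand's x.
- latch (a joint): Swing of the latch, rad: 0 = closed, level toward the wheel, tongue down through slot and hole; 1.57 = upright; 1.85 = stop, leaning away from the wheel. Stiff hinge (0.04 N m): stays where it is left, 1 or 2 N at its end move it. If the hole is more than 6 mm off the slot the tongue lands on the ring at about 0.14 rad and cannot go home.
- latch_tip (a point): End of the latch arm, middle of its upper face when closed, 60 mm from the hinge line. The arm is a steel bar 16 mm wide, 10 mm thick, centred on the hinge line and 64 mm long from it; 56 mm from the hinge it carries a tongue 10 mm wide and 9 mm thick that reaches 28 mm below the arm's centre line, 8 mm into the ring when closed.
- bottle_0: White plastic reagent bottle with a ribbed screw cap, 42 mm diameter, 68 mm tall (body to 55 mm, cap 31 mm diameter above), about 65 g, heavy at the bottom and smooth, upright; origin at the centre of its underside, z up. Three or four such bottles are present; cap colours differ and mean nothing.
- bottle_1: White plastic reagent bottle with a ribbed screw cap, 42 mm diameter, 68 mm tall (body to 55 mm, cap 31 mm diameter above), about 65 g, heavy at the bottom and smooth, upright; origin at the centre of its underside, z up. Three or four such bottles are present; cap colours differ and mean nothing.
- bottle_2: White plastic reagent bottle with a ribbed screw cap, 42 mm diameter, 68 mm tall (body to 55 mm, cap 31 mm diameter above), about 65 g, heavy at the bottom and smooth, upright; origin at the centre of its underside, z up. Three or four such bottles are present; cap colours differ and mean nothing.
- bottle_3: White plastic reagent bottle with a ribbed screw cap, 42 mm diameter, 68 mm tall (body to 55 mm, cap 31 mm diameter above), about 65 g, heavy at the bottom and smooth, upright; origin at the centre of its underside, z up. Three or four such bottles are present; cap colours differ and mean nothing.
- dish_stack: Bystander: stack of round petri dishes, 62 mm diameter, 62 mm tall, origin at the centre of its underside. To be left alone. Right behind it the room's tall grey column rises from the bench to above the arm (not to be touched): its nearest corners are at about x 0.57, y 0.05 and x 0.64, y 0.10 m, so draw the arm in when passing it.
- small_vial: Bystander: small white bottle like the others but only 24 mm diameter and 39 mm tall, origin at the centre of its underside. To be left alone. All the bottles start in a row near the front edge of the bench, where an aluminium spill strip, 20 mm high and 8 mm thick, is fixed along the edge at x 0.375 m.
Things that resemble listed ones, but are neither listed nor needed, are in the scene too. Leave any green look-alike of the bottle_3 alone.

How it is judged (in metres and radians):
On the way, in this order (a step that is already met when the one before it is completed fails the run):
1. every reagent bottle present stands in a pocket of the carousel ((distance between bottle_0 and pocket_0 below 0.009 m or distance between bottle_0 and pocket_1 below 0.009 m or distance between bottle_0 and pocket_2 below 0.009 m or distance between bottle_0 and pocket_3 below 0.009 m) and angle between each of bottle_0, bottle_1, bottle_2, bottle_3's own z axis and vertical below 0.15 rad and (distance between bottle_1 and pocket_0 below 0.009 m or distance between bottle_1 and pocket_1 below 0.009 m or distance between bottle_1 and pocket_2 below 0.009 m or distance between bottle_1 and pocket_3 below 0.009 m) and (distance between bottle_2 and pocket_0 below 0.009 m or distance between bottle_2 and pocket_1 below 0.009 m or distance between bottle_2 and pocket_2 below 0.009 m or distance between bottle_2 and pocket_3 below 0.009 m) and (distance between bottle_3 and pocket_0 below 0.009 m or distance between bottle_3 and pocket_1 below 0.009 m or distance between bottle_3 and pocket_2 below 0.009 m or distance between bottle_3 and pocket_3 below 0.009 m)), for 0.2 s.
2. the wheel spins free, untouched by the fingers, at more than 1.4 rad/s either way for half a second (contact force between the fingers and carousel_base below 0.1 N and (velocity of joint wheel above 1.4 rad/s or velocity of joint wheel below -1.4 rad/s)), for 0.5 s.
3. the wheel stands still and untouched with its hole within 8 mm of the slot, the latch not yet closed (contact force between the fingers and carousel_base below 0.1 N and horizontal distance between hole and slot below 0.008 m and velocity of joint wheel between -0.05 and 0.05 rad/s and value of joint latch above 0.3 rad), for 0.3 s.
4. the latch is home (under 0.06 rad) in the hole (value of joint latch below 0.06 rad and horizontal distance between hole and slot below 0.008 m), for 0.2 s.
At the end, for the whole second after the job is handed in: Every reagent bottle present stands in a pocket (within 9 mm of the pocket's floor centre, upright within 0.15 rad), the hole is within 8 mm of the slot and the latch is home in it (under 0.06 rad) (all of step 1 and all of step 4); the robot touches nothing.
It fails at once if the small vial was moved more than 30 mm (distance of small_vial from where it was at the start of the episode above 0.03 m).
It fails at once if the dish stack was moved more than 30 mm (distance of dish_stack from where it was at the start of the episode above 0.03 m).
Of bottle_0, bottle_1, bottle_2, bottle_3 only 3 to 4 are there at a start; the rules pass over those that are not, and their reading is None.
At some moment in a run one of bottle_0, bottle_1, bottle_2, bottle_3 may be knocked a few centimetres aside while the robot is not near it.
It also fails if it takes over 200 s, if anything falls off the work surface, if the arm or the gripper's body presses on something with over 40 N, if the wrist force passes 120 N, or if a joint passes its speed limit or range.

### The arm

A 6-joint arm with a two-finger parallel gripper is mounted at the origin on a cart in front of the work surface, level with it; the furniture and walls round the work are solid. World frame = base frame: x ahead of the robot, y to its left, z up, the work surface at z = 0. Lengths are in mm, angles in rad, forces in N, time in s.
With the tool pointing down it reaches from about 275 to 975 mm from the base axis. Payload 8.4 kg.
Tool frame: the origin (TCP) lies on the mounting face of the last link; the fingertips stand 190 mm ahead of it and the grasp point (between the pads) lies 171 mm ahead of it; z points along the fingers, y is the direction in which the jaws open and shut (so a half turn about z gives the same grasp; the last joint's range is limited). The gripper opens to 92 mm and grips with 3 to 60 N. Pads are 20 mm wide; open, the fingers measure 128 mm over their backs; the gripper's body (75 mm by 189 mm) begins 69 mm behind the grasp point.
Start: joints at [1.196, 0.353, 1.633, -0, 1.155, -0.002], TCP at [227.64, 582.074, 404.683] pointing down, gripper open.
Joint ranges: [-2.63, 2.63], [-0.92, 2.1], [0.06, 2.66], [-1.3, 4.44], [0, 2.69], [-3.02, 3.02]. Speed limits (rad/s): [2.22, 2.22, 2.79, 3.14, 3.14, 3.14].

### API

Orientations are given as a 3x3 rotation matrix whose columns are the frame's x, y, z axes.
In Python, from station import r gives the robot as it stands.
- The arm moves only by the tool jog_arm, never from a script. Its argument "motion" is a list of rows, each an object of numbers: "dx", "dy", "dz": the shift along the tool's x, y, z in mm; "yaw": the turn about the tool's z in degrees; "gripper": the opening, from 0 (shut) to 1 (fully open). A call has 1 to 20 rows; each row shifts and turns the commanded pose from where the row before left it, along the tool's axes as they then stand; what a row does not reach is not made up. A row lasts 1/8 s, in which the tool goes at most 62.5 mm and 10.7 degrees, less where a joint would pass 70% of its speed; a pose out of reach is approached as far as the arm can. A call with a gripper value outside its range is refused whole. The fingers move at their own pace and stop on an object; the grip force is fixed at half the most. Time passes only in rows, so rows that do not move let the fingers close. It gives the time, the measured TCP pose, the force and the opening at its end, in the units of the state.
- r.get_obs(): the state, without advancing time (a new reading comes with each control period).
- r.read_camera(name): name is "scene" or "top" or "wrist"; returns the picture (480x640x3 uint8, red, green, blue); there is no depth.
- r.camera_info(name): a dict with "fx", "fy", "cx", "cy" (pixels), "R" (3x3) and "t" (3): a world point X has camera coordinates R X + t. Camera axes: x right, y down, z forward; pixel columns grow to the right and rows downward; lengths in mm; the calibration is good to about 2 mm. A picture is of the moment at which its call begins: read the wrist's pose just before it. camera_info takes no time and is no camera call; for the wrist camera it gives the pose at the moment of the call.
- r.hand_in(): hands the job in, once; it reports no verdict.
The state is a dict: "time_s": time; "joint_pos": joint angles; "qd": joint speeds; "tau": joint torques, N m; "ee_pos": TCP position; "orientation": TCP orientation; "wrist_force": force on the tool from outside, world axes, zero at the start; "moment": the same for the moment, N m; "gripper_width": finger opening in mm.
Only numpy, scipy, OpenCV 4.12 (cv2) and the standard library are available. Lean on these libraries where they do the work, as an engineer would, in place of code of your own. Each camera call takes 0.05 s, during which the arm holds its last target.

## Working session

There is one attempt and no reset: what is moved stays moved. The work goes in short steps, Python scripts to look and compute and a tool call to move; the robot and the scene stay as the last step left them, time stands still between calls to the robot, and variables do not carry over. Pictures are saved under pics/ and viewed, and the job is handed in when it is done.

Besides the shell and the picture viewer there is one more tool, called after ">>>" in YAML: its name, and indented under it one key for each argument. jog_arm: Moves the arm, as the interface text tells. Its arguments: {"type":"object","properties":{"motion":{"type":"array"}},"required":["motion"]}

```bash
mkdir -p pics; ls
python3 - <<'E'
from station import r
import cv2
o=r.get_obs(); print(o)
for n in("scene","top","wrist"):
    i=r.camera_info(n);print(n,i)
    cv2.imwrite(f"pics/a_{n}.png",r.read_camera(n)[:,:,::-1])
E
```

```text
pics
{'time_s': 0.0, 'joint_pos': array([ 1.19559872e+00,  3.53612183e-01,  1.63415728e+00, -2.43363359e-05,
        1.15517598e+00, -2.39492152e-03]), 'qd': array([ 4.67935409e-04,  1.35488496e-03,  1.13386767e-03, -8.79408920e-04,
        2.49847177e-03,  1.33633771e-05]), 'tau': array([ 6.42819450e-04, -5.93843544e+01, -3.34209609e+01,  6.95350952e-02,
        2.37861177e-02, -1.74619531e-04]), 'ee_pos': array([227.55269647, 581.84077484, 403.97606995]), 'orientation': array([[-9.31313779e-01,  3.64217544e-01, -4.75024023e-04],
       [ 3.64217853e-01,  9.31312917e-01, -1.26684531e-03],
       [-1.90112796e-05, -1.35284272e-03, -9.99999085e-01]]), 'wrist_force': array([-0.60292423,  0.10418349,  0.10960717]), 'moment': array([-0.00866618,  0.00311588,  0.05945221]), 'gripper_width': 92.02850550358019}
scene {'fx': 623.3724261655207, 'fy': 623.3724261655207, 'cx': 314.3216668803997, 'cy': 241.37577268280296, 'R': array([[ 0.70167768, -0.71245866, -0.00714748],
       [-0.45237219, -0.43773176, -0.77701371],
       [ 0.55046147,  0.5484465 , -0.62944309]]), 't': array([-255.07166539,  387.98183506,  947.80756735])}
top {'fx': 606.4138776467768, 'fy': 606.4138776467768, 'cx': 317.69660936107886, 'cy': 237.92165462091333, 'R': array([[ 0.01879283, -0.99965533,  0.01833185],
       [-0.99040496, -0.0211234 , -0.13657167],
       [ 0.13691183, -0.01558939, -0.99046056]]), 't': array([ 145.34974569,  528.16885466, 1205.48968267])}
wrist {'fx': 427.66688777442334, 'fy': 427.66688777442334, 'cx': 315.8905764529149, 'cy': 242.19979735980968, 'R': array([[ 0.36572455,  0.93072194, -0.00149512],
       [ 0.90178178, -0.3539542 ,  0.24800412],
       [ 0.23029367, -0.09204947, -0.96875782]]), 't': array([-623.50137304,  -27.76440558,  391.19182642])}
```

View pics/a_scene.png

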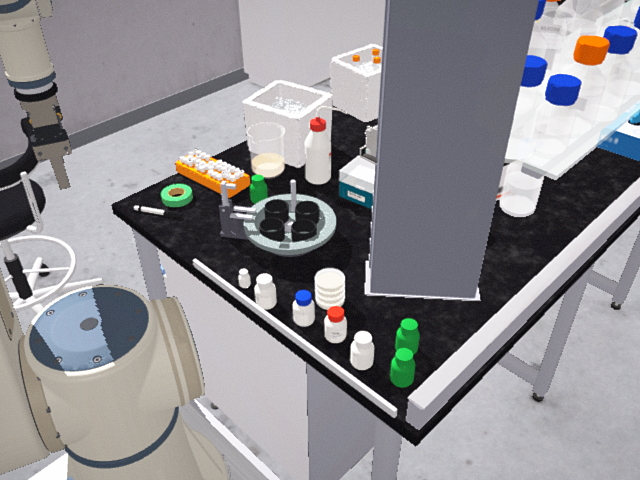

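View pics/a_top.png

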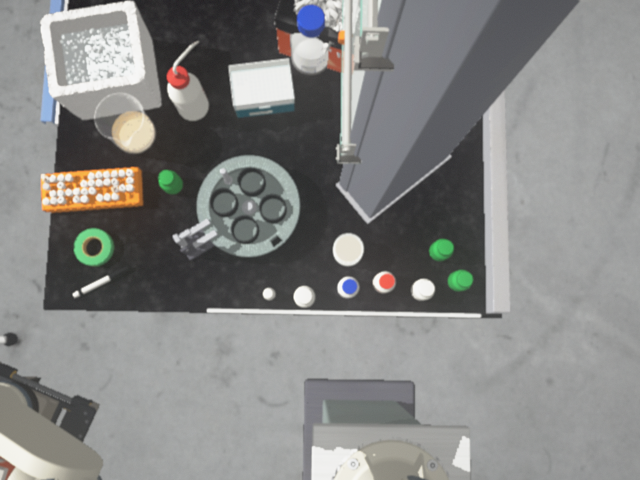

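View pics/a_wrist.png

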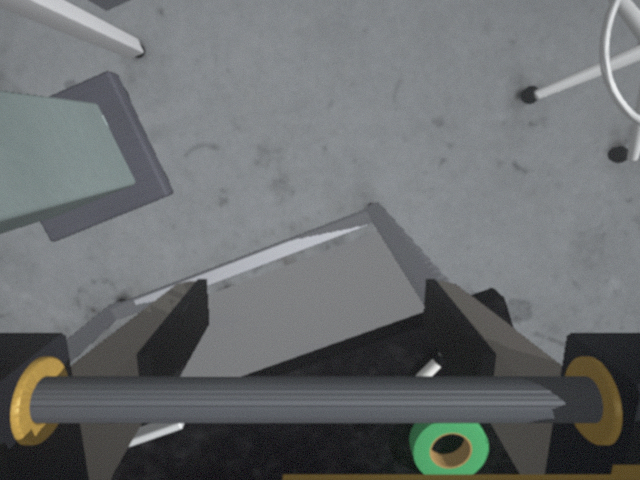

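The top view shows the white bottles at about (304,296), (348,287; blue cap), (384,282; red cap) and (423,289). The small vial is at (268,293), the dishes at (348,249), and the green look-alikes at (441,249) and (460,280). The carousel is at about (248,205), with the hole near (277,241) and the latch near (195,238). I'll enlarge this to confirm.

```bash
cat > h.py <<'E'
import numpy as np, cv2
from station import r
def ray(info,u,v):
    d=np.array([(u-info['cx'])/info['fx'],(v-info['cy'])/info['fy'],1.])
    R=np.array(info['R']);t=np.array(info['t'])
    return -R.T@t, R.T@d
def onz(info,u,v,z):
    c,d=ray(info,u,v); return c+d*(z-c[2])/d[2]
def proj(info,X):
    p=np.array(info['R'])@np.array(X,float)+info['t']
    return np.array([p[0]/p[2]*info['fx']+info['cx'],p[1]/p[2]*info['fy']+info['cy']])
def two(i1,p1,i2,p2):
    c1,d1=ray(i1,*p1);c2,d2=ray(i2,*p2)
    s=np.linalg.lstsq(np.c_[d1,-d2],c2-c1,rcond=None)[0]
    a=c1+d1*s[0];b=c2+d2*s[1]
    return (a+b)/2,np.linalg.norm(a-b)
E
python3 - <<'E'
import cv2
t=cv2.imread('pics/a_top.png');s=cv2.imread('pics/a_scene.png')
cv2.imwrite('pics/b1.png',cv2.resize(t[140:310,160:320],None,fx=3.5,fy=3.5,interpolation=cv2.INTER_CUBIC))
cv2.imwrite('pics/b2.png',cv2.resize(t[220:310,255:475],None,fx=3.6,fy=3.6,interpolation=cv2.INTER_CUBIC))
cv2.imwrite('pics/b3.png',cv2.resize(s[165:385,210:420],None,fx=2.7,fy=2.7,interpolation=cv2.INTER_CUBIC))
E
```

```text
(no output)
```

View pics/b1.png

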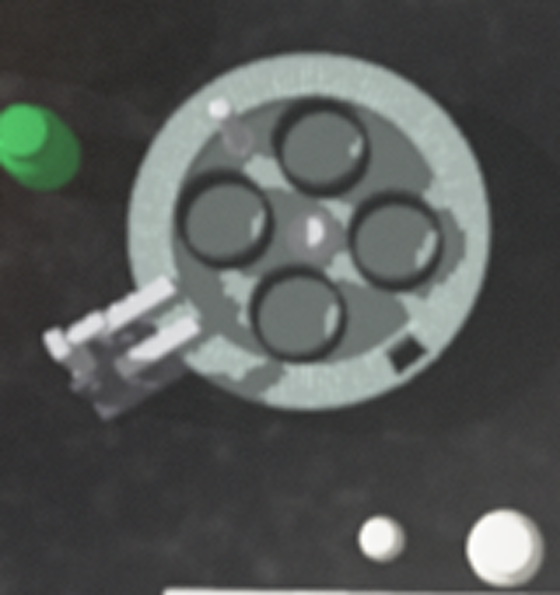

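View pics/b2.png

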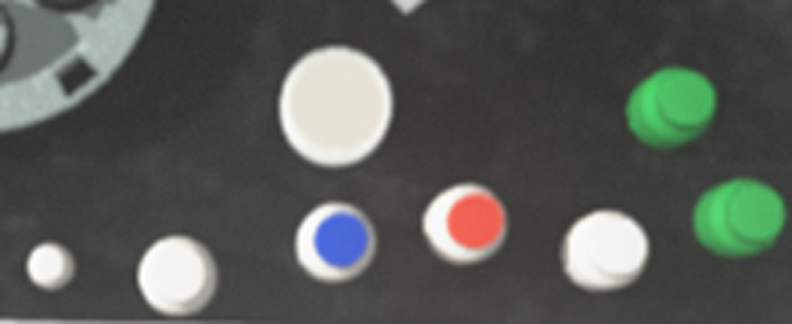

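View pics/b3.png

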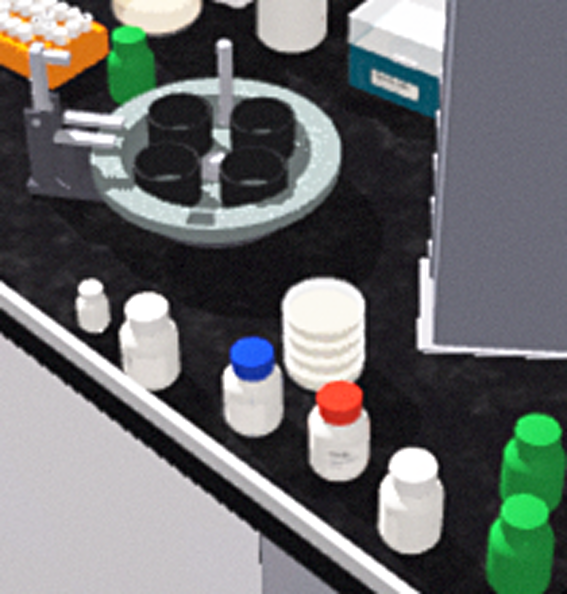

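Four white full-size bottles fit the description: b2 crop (178,275), blue (335,240), red (465,222) and white (605,250). The vial at (50,266) is small, and the green pair are excluded. The latch is upright on the stand's left, and the hole is about 80° away from the slot.

```bash
cat > meas.py <<'E'
from h import *
def bottles(img,info,show=True):
    # caps: white, blue, red blobs in bench front area ; bodies as bright blobs
    hsv=cv2.cvtColor(img,cv2.COLOR_RGB2HSV)
    white=((hsv[...,1]<60)&(hsv[...,2]>150))
    col=((hsv[...,1]>120)&(hsv[...,2]>120)&~((hsv[...,0]>35)&(hsv[...,0]<85)))
    m=((white|col)*255).astype(np.uint8)
    m=cv2.morphologyEx(m,cv2.MORPH_OPEN,np.ones((3,3),np.uint8))
    n,l,st,ce=cv2.connectedComponentsWithStats(m)
    out=[]
    for i in range(1,n):
        u,v=ce[i]
        if 60<st[i,4]<1200 and 215<u<480 and 160<v<330:
            out.append((u,v,st[i,4],onz(info,u,v,35)))
    return out
E
python3 - <<'E'
from meas import *
img=cv2.imread('pics/a_top.png')[:,:,::-1].copy();info=r.camera_info('top');si=r.camera_info('scene')
for u,v,a,X in bottles(img,info): print(round(u,1),round(v,1),a,X.round(1),proj(si,X*[1,1,0]+[0,0,68]).round(0))
for n,c in dict(w1=(183,270),blue=(342,240),red=(475,222),w2=(618,248)).items():
    print(n,onz(info,255+c[0]/3.6,220+c[1]/3.6,68).round(1))
# ring: greenish-light
hsv=cv2.cvtColor(img,cv2.COLOR_RGB2HSV)
print(hsv[205,202],hsv[205,250],hsv[160,250])
m=((hsv[...,0]>60)&(hsv[...,0]<110)&(hsv[...,1]>15)&(hsv[...,2]>100)&(hsv[...,2]<230)).astype(np.uint8)*255
m[:140]=0;m[270:]=0;m[:,:190]=0;m[:,310:]=0
cs,_=cv2.findContours(m,cv2.RETR_EXTERNAL,cv2.CHAIN_APPROX_NONE)
c=max(cs,key=cv2.contourArea);c=cv2.convexHull(c);P=np.array([onz(info,p[0],p[1],52) for p in c[:,0]])
A=np.c_[2*P[:,:2],np.ones(len(P))];s=np.linalg.lstsq(A,(P[:,:2]**2).sum(1),rcond=None)[0]
R=np.sqrt(s[2]+s[0]**2+s[1]**2);res=np.hypot(*(P[:,:2]-s[:2]).T)-R
print('ring',s[:2],R,res.std(),abs(res).max())
w=lambda u,v,z:onz(info,160+u/3.5,140+v/3.5,z)
C=s[:2]
for n,u,v,z in [('hole',406,353,52),('post',219,108,110),('p',322,148,64),('p',225,219,64),('p',396,241,64),('p',298,314,64),('slotprong1',170,285,61),('slotprong2',195,328,61),('latchtop',58,342,136)]:
    X=w(u,v,z);d=X[:2]-C;print(n,X.round(1),np.hypot(*d).round(1),np.degrees(np.arctan2(d[1],d[0])).round(1))
E
```

```text
354.3 203.6 247 [598.3  81.6  35. ] [366. 255.]
235.3 188.6 63 [624.1 327.7  35. ] [292. 202.]
347.8 249.2 809 [503.3  94.1  35. ] [330. 275.]
223.3 242.0 152 [512.6 348.   35. ] [249. 219.]
254.9 248.5 396 [500.7 283.4  35. ] [265. 234.]
383.0 281.7 321 [438.3  21.8  35. ] [334. 310.]
346.2 287.2 285 [425.7  96.4  35. ] [301. 294.]
422.6 289.1 394 [425.  -58.7  35. ] [362. 336.]
303.3 296.0 350 [406.1 182.7  35. ] [263. 278.]
268.0 293.4 107 [410.2 254.1  35. ] [241. 260.]
w1 [406.9 177.6  68. ]
blue [425.  91.  68.]
red [436.3  18.   68. ]
w2 [423.6 -60.6  68. ]
[ 76  18 184] [105   2 221] [ 76  18 182]
ring [587.2496953  298.61131073] 104.65309217472739 0.48677203874767033 1.8175194042923692
hole [515. 240.  52.] 93.0 -140.9
post [642.4 344.5 110. ] 71.8 39.8
p [631.6 291.1  64. ] 45.0 -9.6
p [588.7 345.2  64. ] 46.6 88.2
p [578.1 246.9  64. ] 52.5 -100.0
p [534.6 301.5  64. ] 52.8 176.8
slotprong1 [550.2 375.5  61. ] 85.3 115.7
slotprong2 [525.7 360.2  61. ] 87.1 135.0
latchtop [505.9 421.3 136. ] 147.2 123.5
```

Run:
```python
from meas import *
ti=r.camera_info('top');si=r.camera_info('scene')
T=cv2.imread('pics/a_top.png');S=cv2.imread('pics/a_scene.png')
for i in(ti,si): print(ray(i,0,0)[0].round(0))
def blob(im,lo,hi,box):
    h=cv2.cvtColor(im,cv2.COLOR_BGR2HSV);m=cv2.inRange(h,lo,hi);k=np.zeros_like(m);x0,y0,x1,y1=box;k[y0:y1,x0:x1]=m[y0:y1,x0:x1]
    n,l,st,ce=cv2.connectedComponentsWithStats(k);j=1+np.argmax(st[1:,4]);return ce[j],st[j]
for n,lo,hi in(('blue',(105,120,100),(130,255,255)),('red',(0,120,120),(12,255,255))):
    a,sa=blob(T,lo,hi,(300,255,480,310));b,sb=blob(S,lo,hi,(280,270,360,330))
    X,e=two(ti,a,si,b);print(n,a,sa,b,sb,X.round(1),round(e,2),onz(ti,*a,67).round(1))
for n,c in dict(w1=(183,270),blue=(342,240),red=(475,222),w2=(618,248)).items():
    p=onz(ti,255+c[0]/3.6-.36,220+c[1]/3.6-.36,68);print(n,p.round(1),proj(si,p))
# scene projections of axis etc
C=np.array([587.2,298.6])
X=S[:,:].copy()
for th in np.radians(np.arange(0,360,10)):
    u=proj(si,[C[0]+104*np.cos(th),C[1]+104*np.sin(th),52]);cv2.circle(X,tuple(np.int32(u.round())),1,(0,0,255),-1)
for r_,z,a,c in[(72,110,39.4,(0,255,255)),(93,52,-140.6,(0,255,255)),(93,61,125,(255,0,0)),(149,72,125,(255,0,0)),(149,136,125,(255,0,0))]:
    u=proj(si,[C[0]+r_*np.cos(np.radians(a)),C[1]+r_*np.sin(np.radians(a)),z]);cv2.circle(X,tuple(np.int32(u.round())),2,c,-1)
cv2.imwrite('pics/c.png',cv2.resize(X[165:265,205:345],None,fx=5,fy=5,interpolation=cv2.INTER_NEAREST))
```

```text
[ 355.  175. 1263.]
[-167. -532.  896.]
blue [349.27333333 286.15333333] [343 280  14  14 150] [303.08225108 297.17748918] [295 289  17  17 231] [426.5  91.9  61.7] 0.35 [426.   92.3  67. ]
red [386.68639053 280.90532544] [380 274  15  15 169] [335.35169492 313.72033898] [327 306  17  17 236] [438.2  17.7  61. ] 0.31 [437.9  18.4  67. ]
w1 [407.6 178.3  68. ] [265.25476269 278.30064387]
blue [425.7  91.7  68. ] [302.69693551 295.05908226]
red [437.   18.8  68. ] [334.65634549 311.08295366]
w2 [424.3 -59.9  68. ] [362.14152398 336.87884525]
```

View pics/c.png

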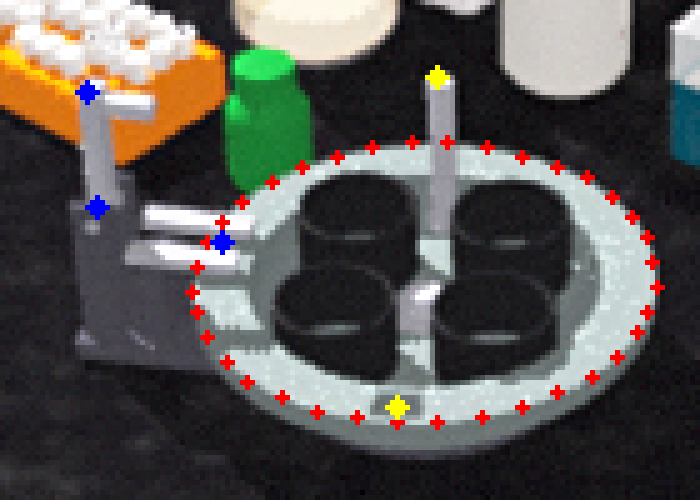

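```bash
cat >> h.py <<'E'
def ang():
    o=r.get_obs();R=o['orientation'];return np.degrees(np.arctan2(R[1,1],R[0,1]))
def delta(x,y,z=None,a=None):
    """translation in tool axes if tool-y were at angle a (deg); yaw needed to get there"""
    o=r.get_obs();R=np.array(o['orientation']);cur=ang()
    if a is None: a=cur
    yaw=-((a-cur+180)%360-180)
    ar=np.radians(a);ty=np.array([np.cos(ar),np.sin(ar)]);tx=np.array([-ty[1],ty[0]])
    tx=np.array([-np.sin(ar),np.cos(ar)])
    d=np.array([x,y])-o['ee_pos'][:2]
    z=o['ee_pos'][2] if z is None else z
    print('t',round(o['time_s'],2),'at',o['ee_pos'].round(1),'ang',cur.round(2),'q',o['joint_pos'].round(2),'F',o['wrist_force'].round(1),'w',round(o['gripper_width'],1))
    print('yaw first %.2f then dx %.1f dy %.1f dz %.1f'%(yaw,d@tx,d@ty,o['ee_pos'][2]-z))
E
python3 - <<'E'
from h import *
delta(407.6,178.3,404,84.4)
E
```

```text
t 0.15 at [227.6 581.9 404.1] ang 68.64 q [ 1.2   0.35  1.63 -0.    1.16 -0.  ] F [-0.5 -0.3 -0.3] w 92.1
yaw first -15.76 then dx -218.6 dy -384.1 dz 0.1
```

>>> jog_arm:
  motion:
    - {"yaw": -7.9, "gripper": 0.62}
    - {"yaw": -7.9}
    - {"dx": -22, "dy": -38.4}
    - {"dx": -22, "dy": -38.4}
    - {"dx": -22, "dy": -38.4}
    - {"dx": -22, "dy": -38.4}
    - {"dx": -22, "dy": -38.4}
    - {"dx": -22, "dy": -38.4}
    - {"dx": -22, "dy": -38.4}
    - {"dx": -22, "dy": -38.4}
    - {"dx": -22, "dy": -38.4}
    - {"dx": -21, "dy": -38.4}
    - {"dz": 0}
    - {"dz": 0}

```text
schema error: expected keys dx, dy, dz, yaw, gripper
```

Run:
```python
from h import *
delta(407.6,178.3,226,84.4)
w=r.camera_info('wrist');im=r.read_camera('wrist')
for n,b in dict(w1=(407.6,178.3),blue=(426,92)).items(): print(n,proj(w,[*b,68]).round(1))
cv2.imwrite('pics/d.png',im[:,:,::-1])
```

```text
t 0.15 at [227.6 581.9 404.1] ang 68.64 q [ 1.2   0.35  1.63 -0.    1.16 -0.  ] F [-0.5 -0.3 -0.3] w 92.1
yaw first -15.76 then dx -218.6 dy -384.1 dz 178.1
w1 [-11.8 553.9]
blue [-78.1 593.3]
```

View pics/d.png

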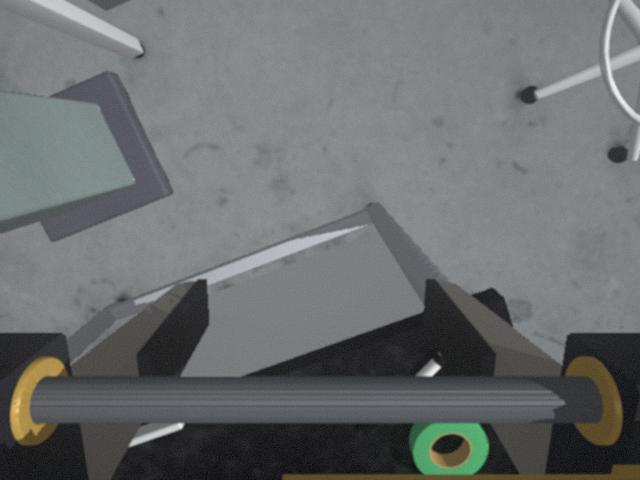

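The move was refused because every row needs all the keys.

>>> jog_arm:
  motion:
    - {"dx": 0, "dy": 0, "dz": 0, "yaw": -7.9, "gripper": 0.62}
    - {"dx": 0, "dy": 0, "dz": 0, "yaw": -7.9, "gripper": 0.62}
    - {"dx": -22, "dy": -38.4, "dz": 0, "yaw": 0, "gripper": 0.62}
    - {"dx": -22, "dy": -38.4, "dz": 0, "yaw": 0, "gripper": 0.62}
    - {"dx": -22, "dy": -38.4, "dz": 0, "yaw": 0, "gripper": 0.62}
    - {"dx": -22, "dy": -38.4, "dz": 0, "yaw": 0, "gripper": 0.62}
    - {"dx": -22, "dy": -38.4, "dz": 0, "yaw": 0, "gripper": 0.62}
    - {"dx": -22, "dy": -38.4, "dz": 0, "yaw": 0, "gripper": 0.62}
    - {"dx": -22, "dy": -38.4, "dz": 0, "yaw": 0, "gripper": 0.62}
    - {"dx": -22, "dy": -38.4, "dz": 0, "yaw": 0, "gripper": 0.62}
    - {"dx": -22, "dy": -38.4, "dz": 0, "yaw": 0, "gripper": 0.62}
    - {"dx": -21, "dy": -38.4, "dz": 0, "yaw": 0, "gripper": 0.62}
    - {"dx": 0, "dy": 0, "dz": 0, "yaw": 0, "gripper": 0.62}
    - {"dx": 0, "dy": 0, "dz": 0, "yaw": 0, "gripper": 0.62}

```text
time_s: 1.95
ee_pos: [408.3, 178.8, 404.7]
orientation: [[-0.995, 0.098, -0.0], [0.098, 0.995, 0.0], [0.0, 0.0, -1.0]]
wrist_force: [-0.2, 0.4, -0.1]
gripper_width: 57.0
```

Run:
```python
from h import *
delta(407.6,178.3,226,84.4)
w=r.camera_info('wrist');im=r.read_camera('wrist')
for n,b in dict(w1=(407.6,178.3),blue=(426,92)).items(): print(n,proj(w,[*b,68]).round(1))
cv2.imwrite('pics/d2.png',im[:,:,::-1])
cv2.imwrite('pics/d3.png',r.read_camera('top')[:,:,::-1])
```

```text
t 1.95 at [408.3 178.8 404.7] ang 84.38 q [ 0.41  0.07  2.    0.    1.07 -1.06] F [-0.2  0.4 -0.1] w 57.0
yaw first -0.02 then dx 0.7 dy -0.6 dz 178.7
w1 [316.1 226.1]
blue [207.6 260.1]
```

View pics/d2.png

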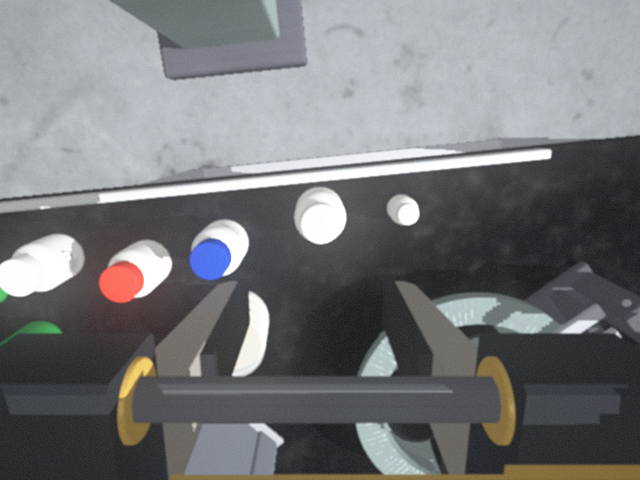

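View pics/d3.png

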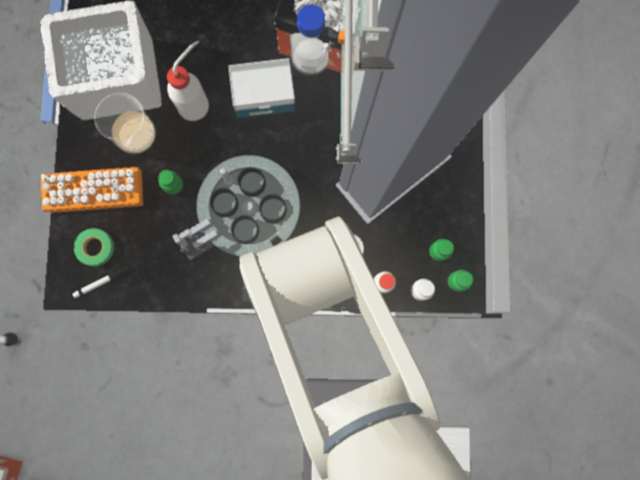

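Run:
```python
from h import *
w=r.camera_info('wrist');im=cv2.imread('pics/d2.png')
g=cv2.cvtColor(im,cv2.COLOR_BGR2HSV)
m=((g[...,2]>225)&(g[...,1]<40)).astype(np.uint8)*255
for n,box in dict(w1=(290,180,350,250)).items():
    x0,y0,x1,y1=box
    c=cv2.resize(im[y0:y1,x0:x1],None,fx=8,fy=8,interpolation=cv2.INTER_CUBIC)
    cv2.imwrite('pics/e.png',c)
for p in[(320,222)]:print(onz(w,*p,68))
b=((g[...,0]>105)&(g[...,0]<130)&(g[...,1]>120)).astype(np.uint8);q=((g[...,0]<10)&(g[...,1]>150)&(g[...,2]>120)).astype(np.uint8);q[320:]=0
for k in(b,q):
    n,l,st,ce=cv2.connectedComponentsWithStats(k);j=1+np.argmax(st[1:,4]);print(ce[j],onz(w,*ce[j],64))
```

```text
[404.47959295 182.10319546  68.        ]
[209.82581649 259.27604977] [426.54263966  93.25052804  64.        ]
[120.42758089 282.21032357] [438.41545114  19.48818684  64.        ]
```

View pics/e.png

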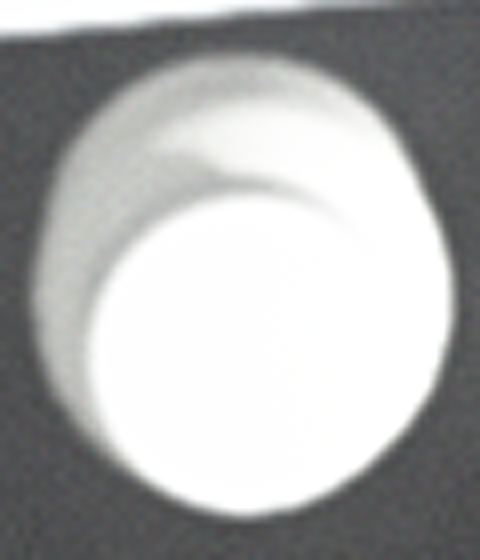

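The wrist crop shows the w1 cap centred at about px (321,224), which puts it at (406,182.7) mm. That agrees with the body blob, so I'm descending.

Run:
```python
from h import *
delta(406,182.6,226,84.4)
```

```text
t 2.05 at [408.1 179.4 404.6] ang 84.49 q [ 0.41  0.07  2.    0.    1.07 -1.06] F [0.2 0.1 0.1] w 56.9
yaw first 0.09 then dx 2.4 dy 3.0 dz 178.6
```

>>> jog_arm:
  motion:
    - {"dx": 2.4, "dy": 3.0, "dz": 40, "yaw": 0, "gripper": 0.62}
    - {"dx": 0, "dy": 0, "dz": 45, "yaw": 0, "gripper": 0.62}
    - {"dx": 0, "dy": 0, "dz": 45, "yaw": 0, "gripper": 0.62}
    - {"dx": 0, "dy": 0, "dz": 30, "yaw": 0, "gripper": 0.62}
    - {"dx": 0, "dy": 0, "dz": 12, "yaw": 0, "gripper": 0.62}
    - {"dx": 0, "dy": 0, "dz": 6.6, "yaw": 0, "gripper": 0.62}
    - {"dx": 0, "dy": 0, "dz": 0, "yaw": 0, "gripper": 0.62}
    - {"dx": 0, "dy": 0, "dz": 0, "yaw": 0, "gripper": 0.35}
    - {"dx": 0, "dy": 0, "dz": 0, "yaw": 0, "gripper": 0.35}
    - {"dx": 0, "dy": 0, "dz": 0, "yaw": 0, "gripper": 0.35}
    - {"dx": 0, "dy": 0, "dz": 0, "yaw": 0, "gripper": 0.35}

```text
time_s: 3.42
ee_pos: [406.7, 182.0, 226.8]
orientation: [[-0.995, 0.097, 0.001], [0.097, 0.995, 0.001], [-0.001, 0.001, -1.0]]
wrist_force: [-0.7, 0.0, 7.2]
gripper_width: 39.8
```

Run:
```python
from h import *
delta(537,303,226,84.4)
w=r.camera_info('wrist');im=r.read_camera('wrist')
cv2.imwrite('pics/f2.png',im[:,:,::-1])
```

```text
t 3.42 at [406.7 182.  226.8] ang 84.43 q [ 0.42  0.35  2.15  0.    0.64 -1.06] F [-0.7  0.   7.2] w 39.8
yaw first 0.03 then dx -117.9 dy 133.1 dz 0.8
```

View pics/f2.png

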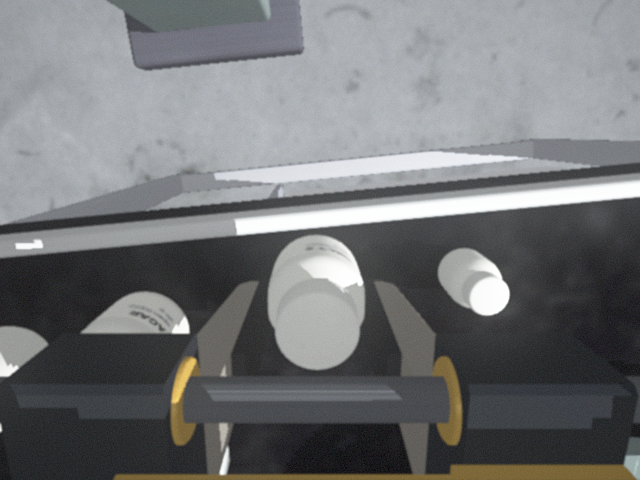

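The width reads 39.8 mm with a 7 N upward push, so the pads are riding the bottle's shoulder. I'll regrip 9 mm lower.

>>> jog_arm:
  motion:
    - {"dx": 0, "dy": 0, "dz": 0, "yaw": 0, "gripper": 0.62}
    - {"dx": 0, "dy": 0, "dz": 0, "yaw": 0, "gripper": 0.62}
    - {"dx": 0, "dy": 0, "dz": 0, "yaw": 0, "gripper": 0.62}
    - {"dx": 0, "dy": 0, "dz": 5, "yaw": 0, "gripper": 0.62}
    - {"dx": 0, "dy": 0, "dz": 5, "yaw": 0, "gripper": 0.62}
    - {"dx": 0, "dy": 0, "dz": 0, "yaw": 0, "gripper": 0.35}
    - {"dx": 0, "dy": 0, "dz": 0, "yaw": 0, "gripper": 0.35}
    - {"dx": 0, "dy": 0, "dz": 0, "yaw": 0, "gripper": 0.35}
    - {"dx": 0, "dy": 0, "dz": 0, "yaw": 0, "gripper": 0.35}

```text
time_s: 4.6
ee_pos: [406.3, 181.9, 216.2]
orientation: [[-0.995, 0.097, 0.0], [0.097, 0.995, 0.0], [-0.0, 0.0, -1.0]]
wrist_force: [-0.7, 0.2, -1.3]
gripper_width: 40.2
```

Run:
```python
from h import *
delta(537,303,335,84.4)
w=r.camera_info('wrist');im=r.read_camera('wrist')
cv2.imwrite('pics/f3.png',im[:,:,::-1])
```

```text
t 4.6 at [406.3 181.9 216.2] ang 84.44 q [ 0.42  0.37  2.15 -0.    0.62 -1.06] F [-0.7  0.2 -1.3] w 40.2
yaw first 0.04 then dx -118.2 dy 133.3 dz -118.8
```

View pics/f3.png

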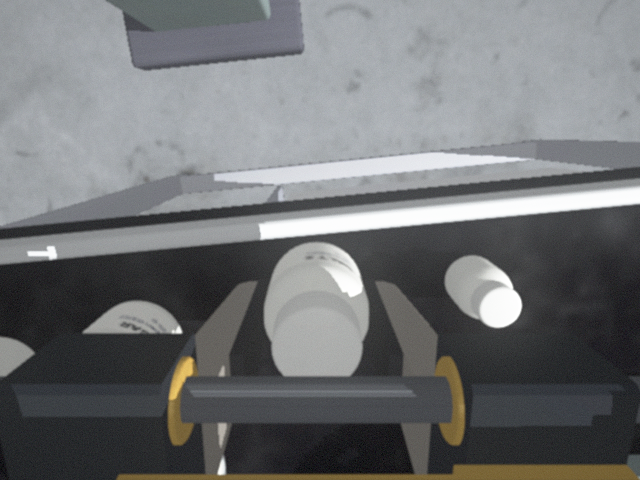

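Grip is solid. Next I'll lift and carry it to the pocket at 84.4°, at (592.5,349).

Run:
```python
from h import *
delta(592.5,349.2,345,84.4)
```

```text
t 4.65 at [406.3 181.9 216.2] ang 84.44 q [ 0.42  0.37  2.15 -0.    0.62 -1.06] F [-0.3 -0.5 -1.1] w 40.6
yaw first 0.04 then dx -169.0 dy 184.7 dz -128.8
```

>>> jog_arm:
  motion:
    - {"dx": 0, "dy": 0, "dz": -15, "yaw": 0, "gripper": 0.35}
    - {"dx": 0, "dy": 0, "dz": -38, "yaw": 0, "gripper": 0.35}
    - {"dx": 0, "dy": 0, "dz": -38, "yaw": 0, "gripper": 0.35}
    - {"dx": 0, "dy": 0, "dz": -38, "yaw": 0, "gripper": 0.35}
    - {"dx": -10, "dy": 11, "dz": 0, "yaw": 0, "gripper": 0.35}
    - {"dx": -20, "dy": 22, "dz": 0, "yaw": 0, "gripper": 0.35}
    - {"dx": -25, "dy": 27, "dz": 0, "yaw": 0, "gripper": 0.35}
    - {"dx": -25, "dy": 27, "dz": 0, "yaw": 0, "gripper": 0.35}
    - {"dx": -25, "dy": 27, "dz": 0, "yaw": 0, "gripper": 0.35}
    - {"dx": -25, "dy": 27, "dz": 0, "yaw": 0, "gripper": 0.35}
    - {"dx": -20, "dy": 22, "dz": 0, "yaw": 0, "gripper": 0.35}
    - {"dx": -12, "dy": 13, "dz": 0, "yaw": 0, "gripper": 0.35}
    - {"dx": -7, "dy": 8.7, "dz": 0, "yaw": 0, "gripper": 0.35}
    - {"dx": 0, "dy": 0, "dz": 0, "yaw": 0, "gripper": 0.35}
    - {"dx": 0, "dy": 0, "dz": 0, "yaw": 0, "gripper": 0.35}

```text
time_s: 6.52
ee_pos: [592.0, 349.0, 344.7]
orientation: [[-0.995, 0.097, -0.001], [0.097, 0.995, -0.001], [0.001, -0.001, -1.0]]
wrist_force: [0.6, 0.5, -0.3]
gripper_width: 40.7
```

Run:
```python
from h import *
delta(592.5,349.2,256.5,84.4)
w=r.camera_info('wrist');im=r.read_camera('wrist')
cv2.imwrite('pics/g1.png',im[:,:,::-1])
cv2.imwrite('pics/g2.png',r.read_camera('scene')[:,:,::-1])
```

```text
t 6.53 at [592.  349.  344.7] ang 84.44 q [ 0.53  0.5   1.54 -0.    1.1  -0.94] F [ 0.6  0.5 -0.3] w 40.7
yaw first 0.04 then dx -0.5 dy 0.3 dz 88.2
```

View pics/g1.png

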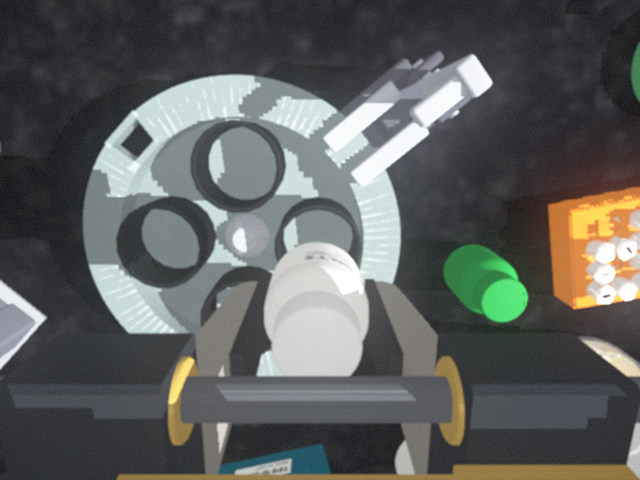

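View pics/g2.png

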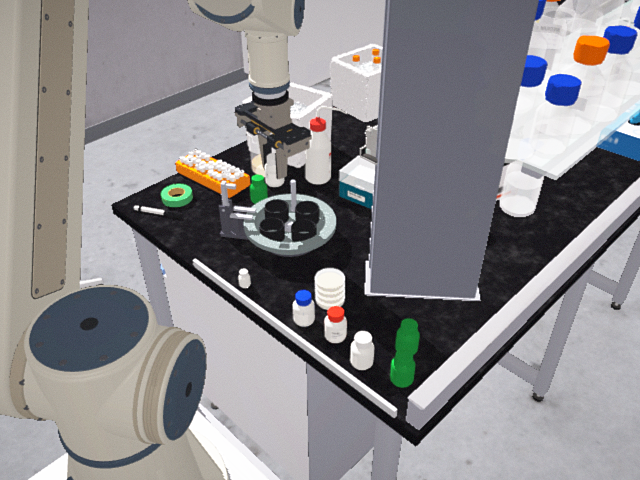

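```bash
cat > ov.py <<'E'
from h import *
def overlay(im,w,C,post,slot=None,out='pics/o.png',crop=None,f=1):
    X=im.copy()
    def dots(c,rad,z,col):
        for t in np.radians(np.arange(0,360,12)):
            u=proj(w,[c[0]+rad*np.cos(t),c[1]+rad*np.sin(t),z])
            if (abs(u)<2000).all(): cv2.circle(X,tuple(np.int32(u.round())),1,col,-1)
    dots(C,104,52,(0,0,255))
    for k in range(4):
        a=np.radians(post-45+90*k);dots(np.array(C)+50*np.array([np.cos(a),np.sin(a)]),28,64,(0,255,255))
    def pt(rad,a,z,col):
        u=proj(w,[C[0]+rad*np.cos(np.radians(a)),C[1]+rad*np.sin(np.radians(a)),z]);
        if (abs(u)<2000).all(): cv2.circle(X,tuple(np.int32(u.round())),3,col,-1)
    pt(93,post+180,52,(255,0,255));pt(72,post,110,(0,128,255))
    if slot is not None:
        pt(93,slot,61,(255,0,0));pt(149,slot,72,(255,0,0));pt(149,slot,136,(255,0,0))
    if crop: X=X[crop[1]:crop[3],crop[0]:crop[2]]
    cv2.imwrite(out,cv2.resize(X,None,fx=f,fy=f))
E
python3 - <<'E'
from ov import *
overlay(cv2.imread('pics/g1.png'),r.camera_info('wrist'),(587.2,298.6),39.4,125,'pics/o1.png',(50,30,520,380),1.6)
E
```

View pics/o1.png

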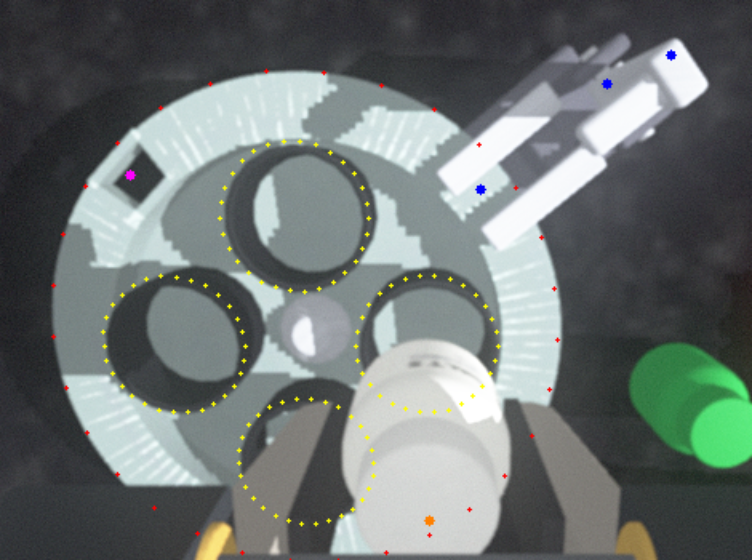

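The overlay matches the ring, pockets and hole, so I'm lowering the bottle into the pocket.

>>> jog_arm:
  motion:
    - {"dx": -0.5, "dy": 0.3, "dz": 20, "yaw": 0, "gripper": 0.35}
    - {"dx": 0, "dy": 0, "dz": 20, "yaw": 0, "gripper": 0.35}
    - {"dx": 0, "dy": 0, "dz": 15, "yaw": 0, "gripper": 0.35}
    - {"dx": 0, "dy": 0, "dz": 10, "yaw": 0, "gripper": 0.35}
    - {"dx": 0, "dy": 0, "dz": 8, "yaw": 0, "gripper": 0.35}
    - {"dx": 0, "dy": 0, "dz": 0, "yaw": 0, "gripper": 0.35}

```text
time_s: 7.38
ee_pos: [592.8, 349.5, 271.5]
orientation: [[-0.995, 0.097, -0.001], [0.097, 0.995, -0.0], [0.001, -0.0, -1.0]]
wrist_force: [-0.6, -0.1, -0.9]
gripper_width: 40.1
```

Run:
```python
from h import *
delta(592.5,349.2,256.5,84.4)
cv2.imwrite('pics/g3.png',cv2.resize(r.read_camera('scene')[130:260,180:360,::-1],None,fx=4,fy=4))
```

```text
t 7.38 at [592.8 349.5 271.5] ang 84.44 q [ 0.53  0.58  1.59 -0.    0.97 -0.94] F [-0.6 -0.1 -0.9] w 40.1
yaw first 0.04 then dx 0.3 dy -0.4 dz 15.0
```

View pics/g3.png

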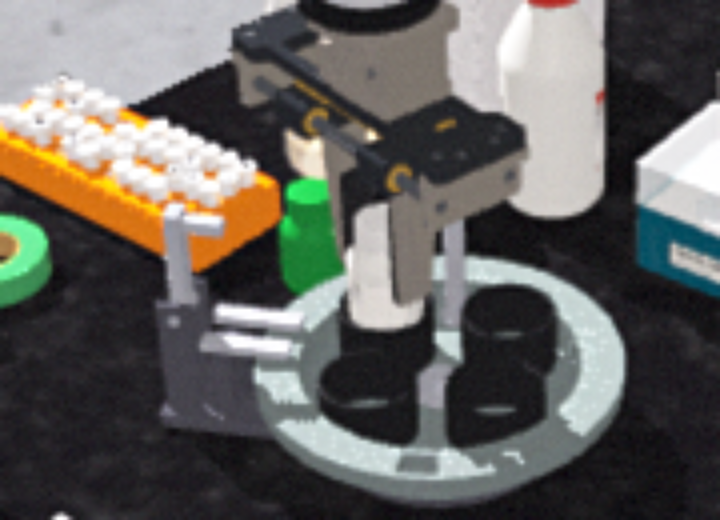

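>>> jog_arm:
  motion:
    - {"dx": 0, "dy": 0, "dz": 8, "yaw": 0, "gripper": 0.35}
    - {"dx": 0, "dy": 0, "dz": 6.5, "yaw": 0, "gripper": 0.35}
    - {"dx": 0, "dy": 0, "dz": 0, "yaw": 0, "gripper": 0.35}
    - {"dx": 0, "dy": 0, "dz": 0, "yaw": 0, "gripper": 0.56}
    - {"dx": 0, "dy": 0, "dz": 0, "yaw": 0, "gripper": 0.56}
    - {"dx": 0, "dy": 0, "dz": 0, "yaw": 0, "gripper": 0.56}
    - {"dx": 0, "dy": 0, "dz": -15, "yaw": 0, "gripper": 0.56}
    - {"dx": 0, "dy": 0, "dz": -40, "yaw": 0, "gripper": 0.56}
    - {"dx": 0, "dy": 0, "dz": -40, "yaw": 0, "gripper": 0.56}

```text
time_s: 8.55
ee_pos: [592.9, 349.6, 354.6]
orientation: [[-0.995, 0.097, 0.0], [0.097, 0.995, 0.0], [-0.0, 0.0, -1.0]]
wrist_force: [1.4, 0.7, -0.7]
gripper_width: 51.8
```

Run:
```python
from h import *
from ov import overlay
delta(426.3,93,345,84.4)
w=r.camera_info('wrist');im=r.read_camera('wrist')[:,:,::-1].copy()
overlay(im,w,(587.2,298.6),39.4,125,'pics/o2.png',(0,0,560,480),1.2)
```

```text
t 8.55 at [592.9 349.6 354.6] ang 84.44 q [ 0.53  0.5   1.53  0.    1.12 -0.94] F [ 1.4  0.7 -0.7] w 51.8
yaw first 0.04 then dx 140.8 dy -271.6 dz 9.6
```

View pics/o2.png

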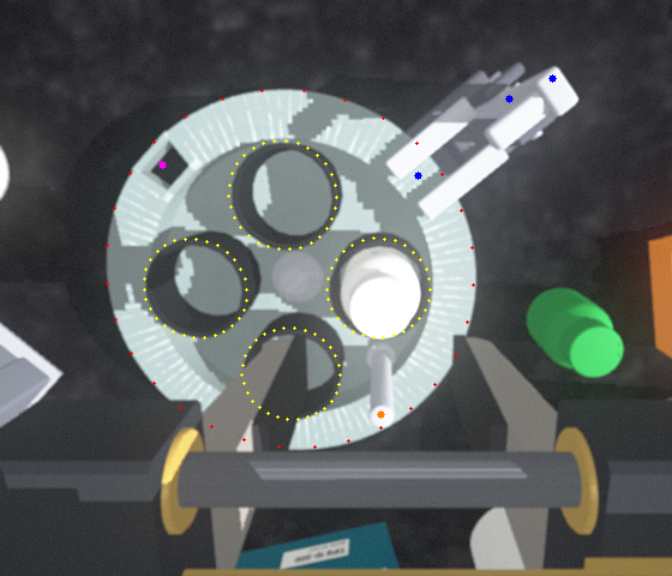

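>>> jog_arm:
  motion:
    - {"dx": 8, "dy": -15.6, "dz": 0, "yaw": 0, "gripper": 0.62}
    - {"dx": 18, "dy": -36, "dz": 0, "yaw": 0, "gripper": 0.62}
    - {"dx": 22, "dy": -42, "dz": 0, "yaw": 0, "gripper": 0.62}
    - {"dx": 22, "dy": -42, "dz": 0, "yaw": 0, "gripper": 0.62}
    - {"dx": 22, "dy": -42, "dz": 0, "yaw": 0, "gripper": 0.62}
    - {"dx": 22, "dy": -42, "dz": 0, "yaw": 0, "gripper": 0.62}
    - {"dx": 18, "dy": -36, "dz": 0, "yaw": 0, "gripper": 0.62}
    - {"dx": 8.8, "dy": -16, "dz": 0, "yaw": 0, "gripper": 0.62}
    - {"dx": 0, "dy": 0, "dz": 0, "yaw": 0, "gripper": 0.62}
    - {"dx": 0, "dy": 0, "dz": 0, "yaw": 0, "gripper": 0.62}

```text
time_s: 9.85
ee_pos: [427.4, 93.6, 353.0]
orientation: [[-0.995, 0.097, 0.001], [0.097, 0.995, 0.001], [-0.001, 0.001, -1.0]]
wrist_force: [0.4, -0.6, -0.5]
gripper_width: 56.7
```

Run:
```python
from h import *
delta(426.3,93,216,84.4)
w=r.camera_info('wrist');im=r.read_camera('wrist')[:,:,::-1].copy()
for b in((426.3,93),(438.4,19.3)):print(proj(w,[*b,68]).round(1))
cv2.imwrite('pics/i1.png',im)
g=cv2.cvtColor(im,cv2.COLOR_BGR2HSV)
b=((g[...,0]>105)&(g[...,0]<130)&(g[...,1]>120)).astype(np.uint8);q=((g[...,0]<10)&(g[...,1]>150)&(g[...,2]>120)).astype(np.uint8);q[320:]=0
for k in(b,q):
    n,l,st,ce=cv2.connectedComponentsWithStats(k);j=1+np.argmax(st[1:,4]);print(ce[j],onz(w,*ce[j],65),onz(w,*ce[j],62))
```

```text
t 9.85 at [427.4  93.6 353. ] ang 84.44 q [ 0.21  0.12  2.07  0.    0.95 -1.26] F [ 0.4 -0.6 -0.5] w 56.7
yaw first 0.04 then dx 1.1 dy -0.7 dz 137.0
[315.7 241.8]
[205.2 270.4]
[315.03310887 241.28956229] [426.67536475  92.49870247  65.        ] [427.43652885  92.41840244  62.        ]
[205.67485714 268.15371429] [437.75896312  18.94041698  65.        ] [438.64381514  18.03923985  62.        ]
```

View pics/i1.png

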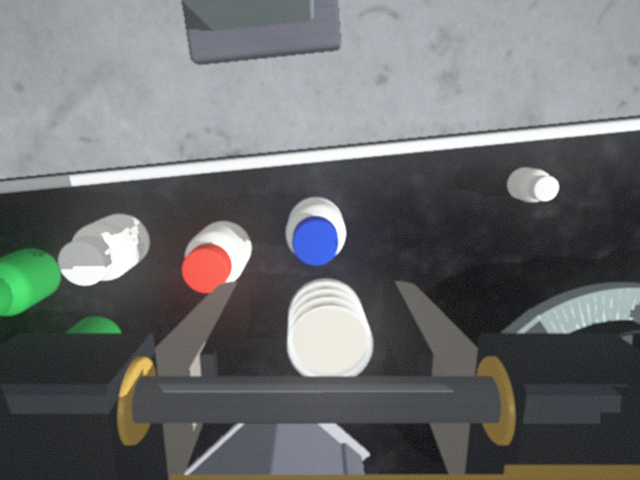

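>>> jog_arm:
  motion:
    - {"dx": 0.7, "dy": -0.9, "dz": 25, "yaw": 0, "gripper": 0.62}
    - {"dx": 0, "dy": 0, "dz": 40, "yaw": 0, "gripper": 0.62}
    - {"dx": 0, "dy": 0, "dz": 35, "yaw": 0, "gripper": 0.62}
    - {"dx": 0, "dy": 0, "dz": 25, "yaw": 0, "gripper": 0.62}
    - {"dx": 0, "dy": 0, "dz": 12, "yaw": 0, "gripper": 0.62}
    - {"dx": 0, "dy": 0, "dz": 0, "yaw": 0, "gripper": 0.62}
    - {"dx": 0, "dy": 0, "dz": 0, "yaw": 0, "gripper": 0.35}
    - {"dx": 0, "dy": 0, "dz": 0, "yaw": 0, "gripper": 0.35}
    - {"dx": 0, "dy": 0, "dz": 0, "yaw": 0, "gripper": 0.35}
    - {"dx": 0, "dy": 0, "dz": 0, "yaw": 0, "gripper": 0.35}

```text
time_s: 11.15
ee_pos: [426.2, 92.2, 216.4]
orientation: [[-0.995, 0.097, 0.002], [0.097, 0.995, 0.0], [-0.002, 0.001, -1.0]]
wrist_force: [-0.4, 1.4, 6.7]
gripper_width: 40.0
```

Run:
```python
from h import *
delta(582.7,249.3,345,84.4)
delta(537.7,304,345,84.4)
```

```text
t 11.15 at [426.2  92.2 216.4] ang 84.43 q [ 0.21  0.36  2.17  0.    0.61 -1.26] F [-0.4  1.4  6.7] w 40.0
yaw first 0.03 then dx -140.4 dy 171.6 dz -128.6
t 11.15 at [426.2  92.2 216.4] ang 84.43 q [ 0.21  0.36  2.17  0.    0.61 -1.26] F [-0.4  1.4  6.7] w 40.0
yaw first 0.03 then dx -90.3 dy 221.7 dz -128.6
```

>>> jog_arm:
  motion:
    - {"dx": 0, "dy": 0, "dz": -15, "yaw": 0, "gripper": 0.35}
    - {"dx": 0, "dy": 0, "dz": -38, "yaw": 0, "gripper": 0.35}
    - {"dx": 0, "dy": 0, "dz": -38, "yaw": 0, "gripper": 0.35}
    - {"dx": 0, "dy": 0, "dz": -38, "yaw": 0, "gripper": 0.35}
    - {"dx": -9, "dy": 11, "dz": 0, "yaw": 0, "gripper": 0.35}
    - {"dx": -18, "dy": 22, "dz": 0, "yaw": 0, "gripper": 0.35}
    - {"dx": -23, "dy": 28, "dz": 0, "yaw": 0, "gripper": 0.35}
    - {"dx": -23, "dy": 28, "dz": 0, "yaw": 0, "gripper": 0.35}
    - {"dx": -23, "dy": 28, "dz": 0, "yaw": 0, "gripper": 0.35}
    - {"dx": -18, "dy": 23, "dz": 0, "yaw": 0, "gripper": 0.35}
    - {"dx": -15, "dy": 18, "dz": 0, "yaw": 0, "gripper": 0.35}
    - {"dx": -11.4, "dy": 13.6, "dz": 0, "yaw": 0, "gripper": 0.35}
    - {"dx": 0, "dy": 0, "dz": 0, "yaw": 0, "gripper": 0.35}
    - {"dx": 0, "dy": 0, "dz": 0, "yaw": 0, "gripper": 0.35}

```text
time_s: 12.9
ee_pos: [581.4, 249.0, 343.5]
orientation: [[-0.995, 0.097, -0.002], [0.097, 0.995, -0.001], [0.002, -0.001, -1.0]]
wrist_force: [0.1, -0.5, -0.3]
gripper_width: 40.6
```

Run:
```python
from ov import *
delta(582.5,249.1,257,84.4)
w=r.camera_info('wrist');im=r.read_camera('wrist')[:,:,::-1].copy()
overlay(im,w,(587.2,298.6),39.4,125,'pics/o3.png',(0,0,640,480),1.2)
```

```text
t 12.9 at [581.4 249.  343.5] ang 84.45 q [ 0.4   0.43  1.67 -0.    1.05 -1.07] F [ 0.1 -0.5 -0.3] w 40.6
yaw first 0.05 then dx -1.0 dy 0.2 dz 86.5
```

View pics/o3.png

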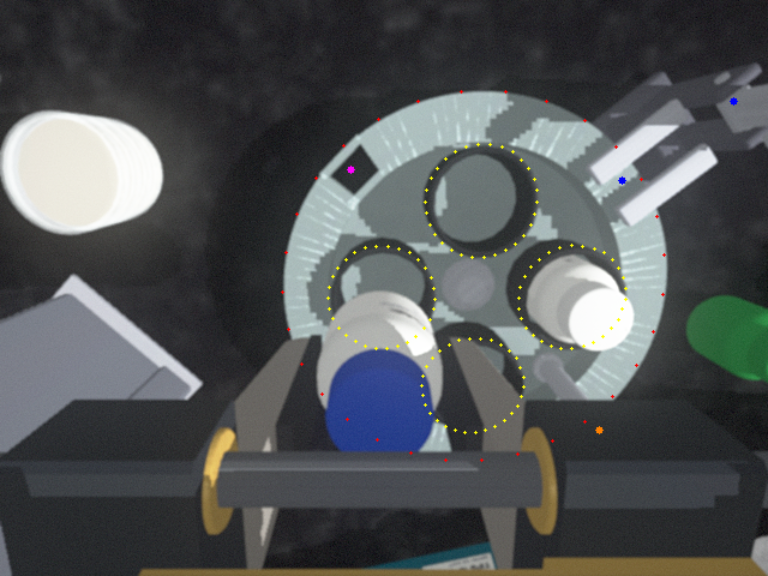

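>>> jog_arm:
  motion:
    - {"dx": -1.0, "dy": 0.2, "dz": 20, "yaw": 0, "gripper": 0.35}
    - {"dx": 0, "dy": 0, "dz": 20, "yaw": 0, "gripper": 0.35}
    - {"dx": 0, "dy": 0, "dz": 15, "yaw": 0, "gripper": 0.35}
    - {"dx": 0, "dy": 0, "dz": 12, "yaw": 0, "gripper": 0.35}
    - {"dx": 0, "dy": 0, "dz": 12, "yaw": 0, "gripper": 0.35}
    - {"dx": 0, "dy": 0, "dz": 7, "yaw": 0, "gripper": 0.35}
    - {"dx": 0, "dy": 0, "dz": 0, "yaw": 0, "gripper": 0.35}

```text
time_s: 13.82
ee_pos: [583.0, 249.3, 258.1]
orientation: [[-0.995, 0.097, -0.001], [0.097, 0.995, -0.0], [0.001, -0.0, -1.0]]
wrist_force: [0.8, 0.4, -0.9]
gripper_width: 40.3
```

>>> jog_arm:
  motion:
    - {"dx": 0, "dy": 0, "dz": 0, "yaw": 0, "gripper": 0.56}
    - {"dx": 0, "dy": 0, "dz": 0, "yaw": 0, "gripper": 0.56}
    - {"dx": 0, "dy": 0, "dz": 0, "yaw": 0, "gripper": 0.56}
    - {"dx": 0, "dy": 0, "dz": -15, "yaw": 0, "gripper": 0.56}
    - {"dx": 0, "dy": 0, "dz": -40, "yaw": 0, "gripper": 0.56}
    - {"dx": 0, "dy": 0, "dz": -40, "yaw": 0, "gripper": 0.56}

```text
time_s: 14.58
ee_pos: [583.0, 249.4, 355.6]
orientation: [[-0.995, 0.097, 0.0], [0.097, 0.995, 0.0], [-0.0, 0.0, -1.0]]
wrist_force: [-0.3, -0.7, 0.7]
gripper_width: 51.3
```

Run:
```python
from ov import *
delta(438.2,19,345,84.4)
w=r.camera_info('wrist');im=r.read_camera('wrist')[:,:,::-1].copy()
overlay(im,w,(587.2,298.6),39.4,125,'pics/o4.png',(0,0,640,480),1.2)
```

```text
t 14.57 at [583.  249.4 355.6] ang 84.44 q [ 0.4   0.41  1.66 -0.    1.07 -1.07] F [-0.3 -0.7  0.7] w 51.3
yaw first 0.04 then dx 121.7 dy -243.4 dz 10.6
```

View pics/o4.png

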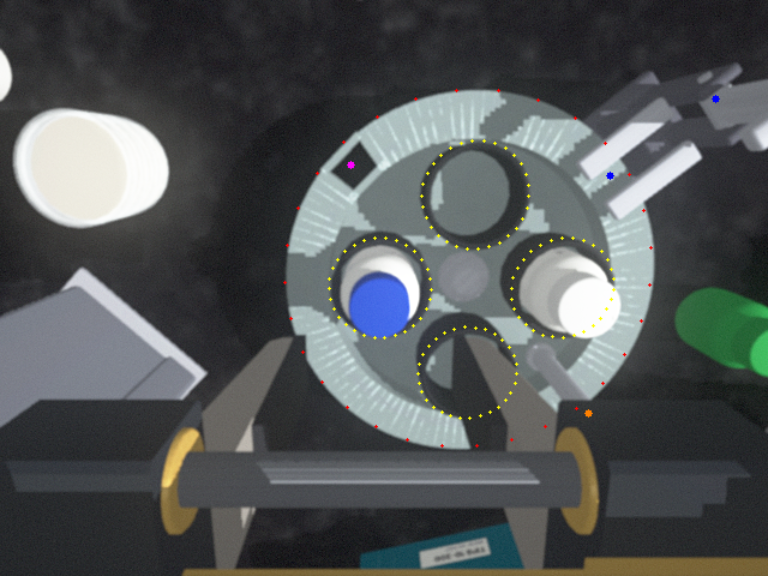

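>>> jog_arm:
  motion:
    - {"dx": 20, "dy": -15, "dz": 0, "yaw": 0, "gripper": 0.62}
    - {"dx": 35, "dy": -25, "dz": 0, "yaw": 0, "gripper": 0.62}
    - {"dx": 35, "dy": -35, "dz": 0, "yaw": 0, "gripper": 0.62}
    - {"dx": 20, "dy": -45, "dz": 0, "yaw": 0, "gripper": 0.62}
    - {"dx": 11.7, "dy": -45, "dz": 0, "yaw": 0, "gripper": 0.62}
    - {"dx": 0, "dy": -40, "dz": 0, "yaw": 0, "gripper": 0.62}
    - {"dx": 0, "dy": -25, "dz": 0, "yaw": 0, "gripper": 0.62}
    - {"dx": 0, "dy": -13.4, "dz": 0, "yaw": 0, "gripper": 0.62}
    - {"dx": 0, "dy": 0, "dz": 0, "yaw": 0, "gripper": 0.62}
    - {"dx": 0, "dy": 0, "dz": 0, "yaw": 0, "gripper": 0.62}

```text
time_s: 15.88
ee_pos: [438.6, 19.5, 353.7]
orientation: [[-0.995, 0.097, 0.0], [0.097, 0.995, 0.0], [-0.0, 0.0, -1.0]]
wrist_force: [-0.2, 0.9, 1.0]
gripper_width: 56.8
```

Run:
```python
from h import *
delta(438.2,19,216,84.4)
w=r.camera_info('wrist');im=r.read_camera('wrist')[:,:,::-1].copy()
cv2.imwrite('pics/j1.png',im)
g=cv2.cvtColor(im,cv2.COLOR_BGR2HSV)
q=((g[...,0]<10)&(g[...,1]>150)&(g[...,2]>120)).astype(np.uint8);q[320:]=0
n,l,st,ce=cv2.connectedComponentsWithStats(q);j=1+np.argmax(st[1:,4]);print(ce[j],onz(w,*ce[j],66))
```

```text
t 15.88 at [438.6  19.5 353.7] ang 84.45 q [ 0.04  0.12  2.07  0.    0.95 -1.43] F [-0.2  0.9  1. ] w 56.8
yaw first 0.05 then dx 0.3 dy -0.5 dz 137.7
[315.35366569 243.00762463] [438.56368431  18.3671522   66.        ]
```

View pics/j1.png

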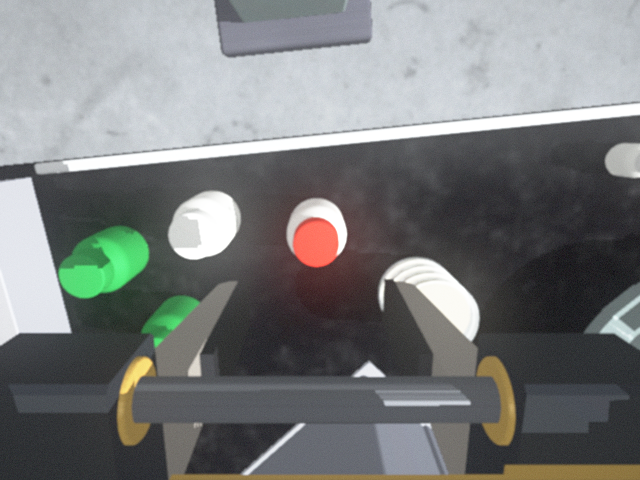

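>>> jog_arm:
  motion:
    - {"dx": 0.2, "dy": -0.8, "dz": 25, "yaw": 0, "gripper": 0.62}
    - {"dx": 0, "dy": 0, "dz": 40, "yaw": 0, "gripper": 0.62}
    - {"dx": 0, "dy": 0, "dz": 35, "yaw": 0, "gripper": 0.62}
    - {"dx": 0, "dy": 0, "dz": 25, "yaw": 0, "gripper": 0.62}
    - {"dx": 0, "dy": 0, "dz": 12.5, "yaw": 0, "gripper": 0.62}
    - {"dx": 0, "dy": 0, "dz": 0, "yaw": 0, "gripper": 0.62}
    - {"dx": 0, "dy": 0, "dz": 0, "yaw": 0, "gripper": 0.35}
    - {"dx": 0, "dy": 0, "dz": 0, "yaw": 0, "gripper": 0.35}
    - {"dx": 0, "dy": 0, "dz": 0, "yaw": 0, "gripper": 0.35}
    - {"dx": 0, "dy": 0, "dz": 0, "yaw": 0, "gripper": 0.35}

```text
time_s: 17.18
ee_pos: [438.6, 18.2, 216.9]
orientation: [[-0.995, 0.097, 0.002], [0.097, 0.995, 0.0], [-0.002, 0.0, -1.0]]
wrist_force: [0.4, 1.0, 7.8]
gripper_width: 40.5
```

Run:
```python
from h import *
delta(537.5,303.5,345,84.4)
```

```text
t 17.18 at [438.6  18.2 216.9] ang 84.43 q [ 0.04  0.37  2.17  0.    0.61 -1.44] F [0.4 1.  7.8] w 40.5
yaw first 0.03 then dx -70.6 dy 293.6 dz -128.1
```

>>> jog_arm:
  motion:
    - {"dx": 0, "dy": 0, "dz": -15, "yaw": 0, "gripper": 0.35}
    - {"dx": 0, "dy": 0, "dz": -38, "yaw": 0, "gripper": 0.35}
    - {"dx": 0, "dy": 0, "dz": -38, "yaw": 0, "gripper": 0.35}
    - {"dx": 0, "dy": 0, "dz": -38, "yaw": 0, "gripper": 0.35}
    - {"dx": -3, "dy": 14, "dz": 0, "yaw": 0, "gripper": 0.35}
    - {"dx": -7, "dy": 28, "dz": 0, "yaw": 0, "gripper": 0.35}
    - {"dx": -9, "dy": 38, "dz": 0, "yaw": 0, "gripper": 0.35}
    - {"dx": -9, "dy": 38, "dz": 0, "yaw": 0, "gripper": 0.35}
    - {"dx": -9, "dy": 38, "dz": 0, "yaw": 0, "gripper": 0.35}
    - {"dx": -9, "dy": 38, "dz": 0, "yaw": 0, "gripper": 0.35}
    - {"dx": -9, "dy": 38, "dz": 0, "yaw": 0, "gripper": 0.35}
    - {"dx": -8, "dy": 32, "dz": 0, "yaw": 0, "gripper": 0.35}
    - {"dx": -5, "dy": 19, "dz": 0, "yaw": 0, "gripper": 0.35}
    - {"dx": -2.6, "dy": 10.6, "dz": 0, "yaw": 0, "gripper": 0.35}
    - {"dx": 0, "dy": 0, "dz": 0, "yaw": 0, "gripper": 0.35}
    - {"dx": 0, "dy": 0, "dz": 0, "yaw": 0, "gripper": 0.35}

```text
time_s: 19.18
ee_pos: [536.5, 302.7, 344.9]
orientation: [[-0.995, 0.097, -0.001], [0.097, 0.995, -0.001], [0.001, -0.001, -1.0]]
wrist_force: [-0.2, -1.0, -0.3]
gripper_width: 40.5
```

Run:
```python
from ov import *
delta(537.4,303.5,257,84.4)
w=r.camera_info('wrist');im=r.read_camera('wrist')[:,:,::-1].copy()
overlay(im,w,(587.2,298.6),39.4,125,'pics/o5.png',(0,0,640,480),1.2)
im=r.read_camera('top')[:,:,::-1].copy()
cv2.imwrite('pics/k1.png',im)
```

```text
t 19.18 at [536.5 302.7 344.9] ang 84.41 q [ 0.51  0.4   1.71 -0.    1.03 -0.96] F [-0.2 -1.  -0.3] w 40.5
yaw first 0.01 then dx -0.8 dy 0.9 dz 87.9
```

View pics/o5.png

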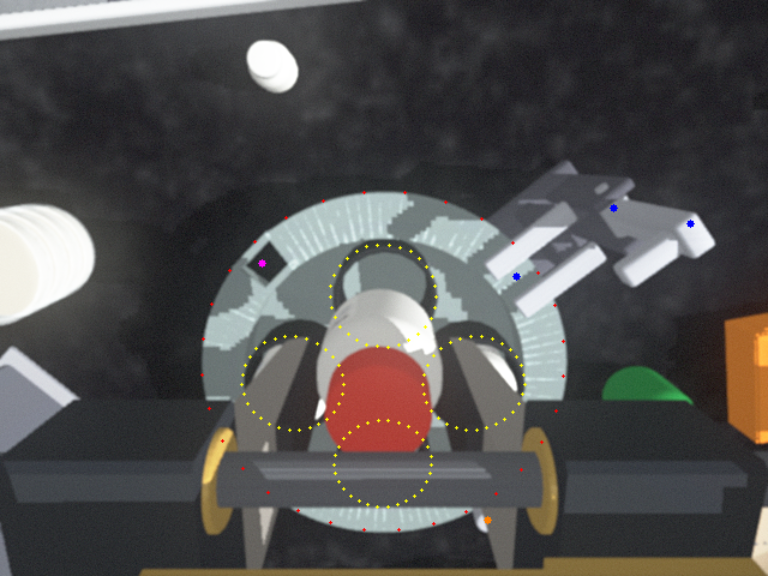

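View pics/k1.png

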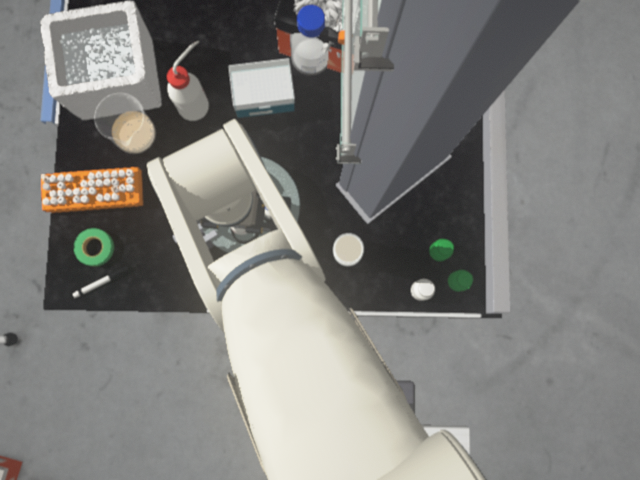

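>>> jog_arm:
  motion:
    - {"dx": -0.8, "dy": 0.8, "dz": 20, "yaw": 0, "gripper": 0.35}
    - {"dx": 0, "dy": 0, "dz": 20, "yaw": 0, "gripper": 0.35}
    - {"dx": 0, "dy": 0, "dz": 15, "yaw": 0, "gripper": 0.35}
    - {"dx": 0, "dy": 0, "dz": 12, "yaw": 0, "gripper": 0.35}
    - {"dx": 0, "dy": 0, "dz": 12, "yaw": 0, "gripper": 0.35}
    - {"dx": 0, "dy": 0, "dz": 8, "yaw": 0, "gripper": 0.35}
    - {"dx": 0, "dy": 0, "dz": 0, "yaw": 0, "gripper": 0.35}

```text
time_s: 20.15
ee_pos: [537.5, 304.2, 257.5]
orientation: [[-0.995, 0.097, -0.001], [0.097, 0.995, -0.0], [0.001, -0.001, -1.0]]
wrist_force: [-0.0, 0.2, 0.1]
gripper_width: 40.6
```

>>> jog_arm:
  motion:
    - {"dx": 0, "dy": 0, "dz": 0, "yaw": 0, "gripper": 0.54}
    - {"dx": 0, "dy": 0, "dz": 0, "yaw": 0, "gripper": 0.54}
    - {"dx": 0, "dy": 0, "dz": 0, "yaw": 0, "gripper": 0.54}
    - {"dx": 0, "dy": 0, "dz": -15, "yaw": 0, "gripper": 0.54}
    - {"dx": 0, "dy": 0, "dz": -40, "yaw": 0, "gripper": 0.54}
    - {"dx": 0, "dy": 0, "dz": -40, "yaw": 0, "gripper": 0.54}

```text
time_s: 20.9
ee_pos: [537.6, 304.2, 355.1]
orientation: [[-0.995, 0.097, 0.0], [0.097, 0.995, 0.0], [-0.0, 0.0, -1.0]]
wrist_force: [0.7, 0.3, 0.0]
gripper_width: 49.8
```

Run:
```python
from ov import *
im=cv2.imread('pics/k1.png');i=r.camera_info('top')
print(onz(i,422.6,289.2,38))
delta(424,-58,345,84.4)
w=r.camera_info('wrist');im=r.read_camera('wrist')[:,:,::-1].copy()
overlay(im,w,(587.2,298.6),39.4,125,'pics/o6.png',(0,0,640,480),1.2)
```

```text
[424.53737886 -58.23386073  38.        ]
t 20.9 at [537.6 304.2 355.1] ang 84.44 q [ 0.51  0.39  1.7  -0.    1.05 -0.96] F [0.7 0.3 0. ] w 49.8
yaw first 0.04 then dx 77.7 dy -371.5 dz 10.1
```

View pics/o6.png

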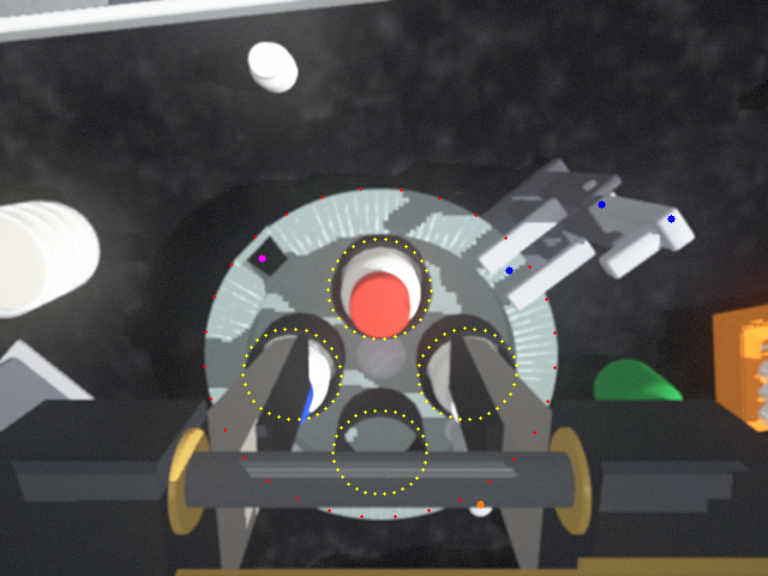

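>>> jog_arm:
  motion:
    - {"dx": 15, "dy": -15, "dz": 0, "yaw": 0, "gripper": 0.58}
    - {"dx": 30, "dy": -30, "dz": 0, "yaw": 0, "gripper": 0.58}
    - {"dx": 22.7, "dy": -40, "dz": 0, "yaw": 0, "gripper": 0.58}
    - {"dx": 10, "dy": -45, "dz": 0, "yaw": 0, "gripper": 0.58}
    - {"dx": 0, "dy": -45, "dz": 0, "yaw": 0, "gripper": 0.58}
    - {"dx": 0, "dy": -45, "dz": 0, "yaw": 0, "gripper": 0.58}
    - {"dx": 0, "dy": -45, "dz": 0, "yaw": 0, "gripper": 0.58}
    - {"dx": 0, "dy": -45, "dz": 0, "yaw": 0, "gripper": 0.58}
    - {"dx": 0, "dy": -35, "dz": 0, "yaw": 0, "gripper": 0.58}
    - {"dx": 0, "dy": -20, "dz": 0, "yaw": 0, "gripper": 0.58}
    - {"dx": 0, "dy": -6.5, "dz": 0, "yaw": 0, "gripper": 0.58}
    - {"dx": 0, "dy": 0, "dz": 0, "yaw": 0, "gripper": 0.58}
    - {"dx": 0, "dy": 0, "dz": 0, "yaw": 0, "gripper": 0.58}

```text
time_s: 22.58
ee_pos: [424.5, -57.4, 353.2]
orientation: [[-0.995, 0.096, 0.0], [0.096, 0.995, 0.0], [-0.0, 0.0, -1.0]]
wrist_force: [0.8, -0.6, 0.0]
gripper_width: 52.9
```

Run:
```python
from h import *
delta(424,-58,216,84.4)
w=r.camera_info('wrist');im=r.read_camera('wrist')[:,:,::-1].copy()
print(proj(w,[424,-58,68]),proj(w,[424,-58,0]))
cv2.imwrite('pics/l1.png',im);cv2.imwrite('pics/l2.png',cv2.resize(im[180:280,260:370],None,fx=6,fy=6,interpolation=cv2.INTER_CUBIC))
```

```text
t 22.57 at [424.5 -57.4 353.2] ang 84.48 q [-0.14  0.11  2.09  0.    0.95 -1.61] F [ 0.8 -0.6  0. ] w 52.9
yaw first 0.08 then dx 0.4 dy -0.7 dz 137.2
[316.08648652 243.28049848] [316.0600268  221.89355555]
```

View pics/l1.png

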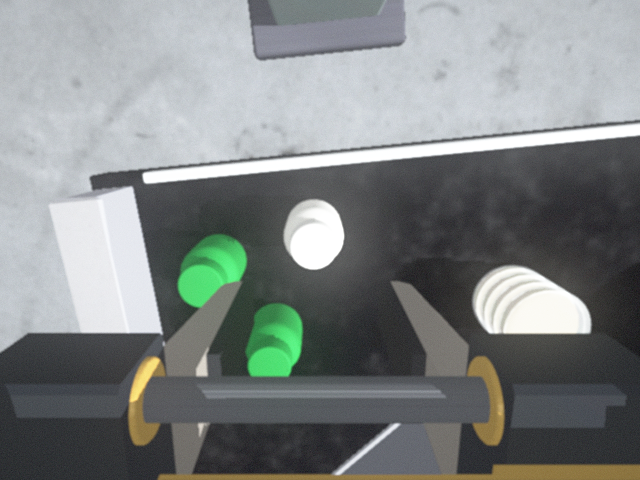

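View pics/l2.png

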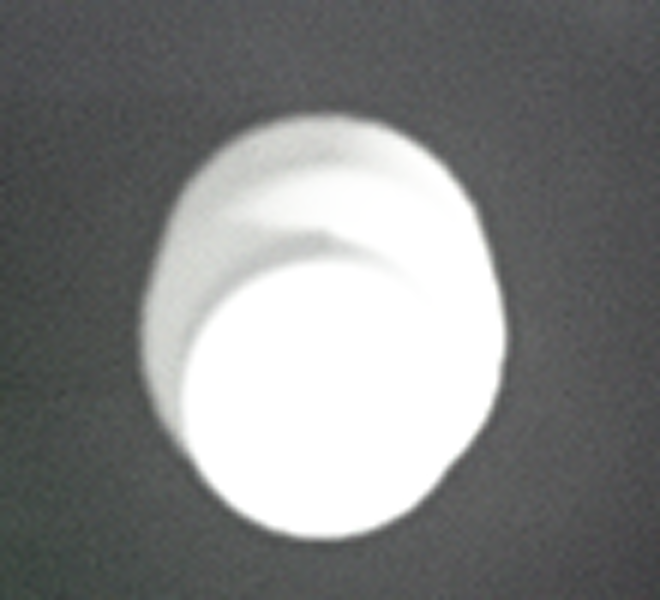

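Cap centre is at px (313.5,246), which gives the bottle at about (426,-59.6). The green look-alikes at (213,270) and (275,340) clear the fingers.

>>> jog_arm:
  motion:
    - {"dx": -1.6, "dy": -2.0, "dz": 25, "yaw": 0, "gripper": 0.58}
    - {"dx": 0, "dy": 0, "dz": 40, "yaw": 0, "gripper": 0.58}
    - {"dx": 0, "dy": 0, "dz": 35, "yaw": 0, "gripper": 0.58}
    - {"dx": 0, "dy": 0, "dz": 25, "yaw": 0, "gripper": 0.58}
    - {"dx": 0, "dy": 0, "dz": 12, "yaw": 0, "gripper": 0.58}
    - {"dx": 0, "dy": 0, "dz": 0, "yaw": 0, "gripper": 0.58}
    - {"dx": 0, "dy": 0, "dz": 0, "yaw": 0, "gripper": 0.35}
    - {"dx": 0, "dy": 0, "dz": 0, "yaw": 0, "gripper": 0.35}
    - {"dx": 0, "dy": 0, "dz": 0, "yaw": 0, "gripper": 0.35}
    - {"dx": 0, "dy": 0, "dz": 0, "yaw": 0, "gripper": 0.35}

```text
time_s: 23.88
ee_pos: [426.2, -60.2, 216.9]
orientation: [[-0.995, 0.097, 0.002], [0.097, 0.995, -0.0], [-0.002, 0.0, -1.0]]
wrist_force: [-0.3, 2.2, 7.1]
gripper_width: 40.3
```

Run:
```python
from h import *
delta(537.5,250,345,84.4)
w=r.camera_info('wrist');im=r.read_camera('wrist')[:,:,::-1].copy()
cv2.imwrite('pics/l3.png',im)
```

```text
t 23.88 at [426.2 -60.2 216.9] ang 84.43 q [-0.14  0.36  2.18  0.    0.6  -1.62] F [-0.3  2.2  7.1] w 40.3
yaw first 0.03 then dx -80.5 dy 319.6 dz -128.1
```

View pics/l3.png

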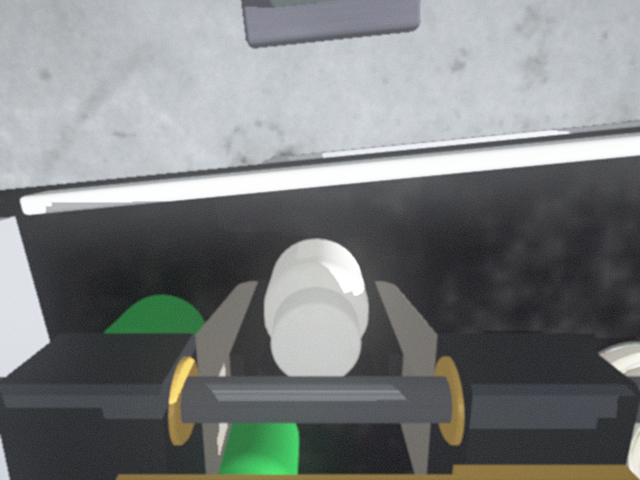

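>>> jog_arm:
  motion:
    - {"dx": 0, "dy": 0, "dz": -15, "yaw": 0, "gripper": 0.35}
    - {"dx": 0, "dy": 0, "dz": -38, "yaw": 0, "gripper": 0.35}
    - {"dx": 0, "dy": 0, "dz": -38, "yaw": 0, "gripper": 0.35}
    - {"dx": 0, "dy": 0, "dz": -40, "yaw": 0, "gripper": 0.35}
    - {"dx": -3, "dy": 15, "dz": 0, "yaw": 0, "gripper": 0.35}
    - {"dx": -4, "dy": 30, "dz": 0, "yaw": 0, "gripper": 0.35}
    - {"dx": -4, "dy": 40, "dz": 0, "yaw": 0, "gripper": 0.35}
    - {"dx": -5, "dy": 40, "dz": 0, "yaw": 0, "gripper": 0.35}
    - {"dx": -8, "dy": 40, "dz": 0, "yaw": 0, "gripper": 0.35}
    - {"dx": -12, "dy": 40, "dz": 0, "yaw": 0, "gripper": 0.35}
    - {"dx": -14, "dy": 40, "dz": 0, "yaw": 0, "gripper": 0.35}
    - {"dx": -14, "dy": 36, "dz": 0, "yaw": 0, "gripper": 0.35}
    - {"dx": -10, "dy": 24, "dz": 0, "yaw": 0, "gripper": 0.35}
    - {"dx": -6, "dy": 14, "dz": 0, "yaw": 0, "gripper": 0.35}
    - {"dx": 0, "dy": 0, "dz": 0, "yaw": 0, "gripper": 0.35}

```text
time_s: 25.8
ee_pos: [536.1, 250.1, 346.1]
orientation: [[-0.995, 0.096, -0.001], [0.096, 0.995, -0.001], [0.001, -0.001, -1.0]]
wrist_force: [-0.1, 0.2, -0.6]
gripper_width: 40.2
```

>>> jog_arm:
  motion:
    - {"dx": 0, "dy": 0, "dz": 0, "yaw": 5, "gripper": 0.35}
    - {"dx": 0, "dy": 0, "dz": 0, "yaw": 10, "gripper": 0.35}
    - {"dx": 0, "dy": 0, "dz": 0, "yaw": 10, "gripper": 0.35}
    - {"dx": 0, "dy": 0, "dz": 0, "yaw": 10, "gripper": 0.35}
    - {"dx": 0, "dy": 0, "dz": 0, "yaw": 10, "gripper": 0.35}
    - {"dx": 0, "dy": 0, "dz": 0, "yaw": 10, "gripper": 0.35}
    - {"dx": 0, "dy": 0, "dz": 0, "yaw": 10, "gripper": 0.35}
    - {"dx": 0, "dy": 0, "dz": 0, "yaw": 10, "gripper": 0.35}
    - {"dx": 0, "dy": 0, "dz": 0, "yaw": 10, "gripper": 0.35}
    - {"dx": 0, "dy": 0, "dz": 0, "yaw": 5, "gripper": 0.35}
    - {"dx": 0, "dy": 0, "dz": 0, "yaw": 0, "gripper": 0.35}

```text
time_s: 27.18
ee_pos: [535.8, 248.7, 346.9]
orientation: [[0.097, 0.995, -0.001], [0.995, -0.097, -0.0], [-0.001, -0.001, -1.0]]
wrist_force: [1.1, 0.4, -0.4]
gripper_width: 40.1
```

Run:
```python
from ov import *
delta(637,293.9,345,-5.6)
w=r.camera_info('wrist');im=r.read_camera('wrist')[:,:,::-1].copy()
overlay(im,w,(587.2,298.6),39.4,125,'pics/o7.png',(0,0,640,480),1.2)
```

```text
t 27.18 at [535.8 248.7 346.9] ang -5.56 q [ 0.43  0.36  1.76 -0.    1.02  0.53] F [ 1.1  0.4 -0.4] w 40.1
yaw first 0.04 then dx 54.9 dy 96.3 dz 1.9
```

View pics/o7.png

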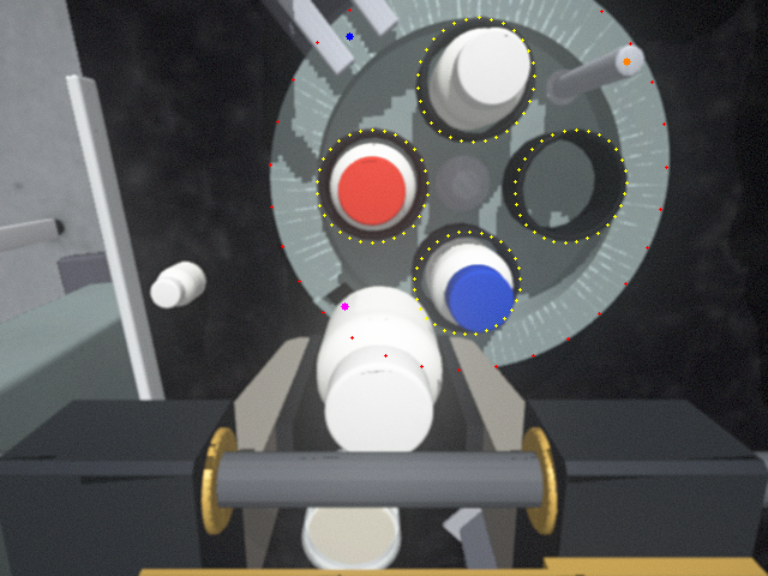

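>>> jog_arm:
  motion:
    - {"dx": 7, "dy": 12, "dz": 0, "yaw": 0, "gripper": 0.35}
    - {"dx": 13, "dy": 23, "dz": 0, "yaw": 0, "gripper": 0.35}
    - {"dx": 15, "dy": 26, "dz": 0, "yaw": 0, "gripper": 0.35}
    - {"dx": 12, "dy": 21, "dz": 0, "yaw": 0, "gripper": 0.35}
    - {"dx": 7.9, "dy": 14.3, "dz": 0, "yaw": 0, "gripper": 0.35}
    - {"dx": 0, "dy": 0, "dz": 0, "yaw": 0, "gripper": 0.35}
    - {"dx": 0, "dy": 0, "dz": 0, "yaw": 0, "gripper": 0.35}
    - {"dx": 0, "dy": 0, "dz": 0, "yaw": 0, "gripper": 0.35}

```text
time_s: 28.22
ee_pos: [637.0, 294.7, 347.1]
orientation: [[0.097, 0.995, -0.0], [0.995, -0.097, -0.0], [-0.0, -0.0, -1.0]]
wrist_force: [0.3, -0.5, -1.3]
gripper_width: 40.3
```

Run:
```python
from ov import *
delta(637,293.9,257,-5.6)
w=r.camera_info('wrist');im=r.read_camera('wrist')[:,:,::-1].copy()
overlay(im,w,(587.2,298.6),39.4,125,'pics/o8.png',(0,0,640,480),1.2)
```

```text
t 28.23 at [637.  294.7 347.1] ang -5.55 q [0.43 0.52 1.5  0.   1.12 0.53] F [ 0.3 -0.5 -1.3] w 40.3
yaw first 0.05 then dx -0.8 dy 0.1 dz 90.1
```

View pics/o8.png

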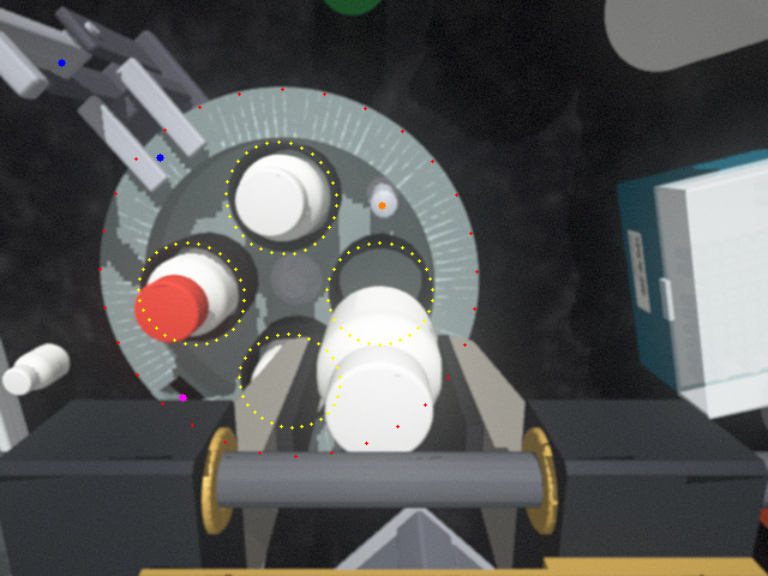

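Run:
```python
from ov import *
w=r.camera_info('wrist')
for z in(0,80,120): print(z,[onz(w,u/1.2,v/1.2,z).round(0) for u,v in((618,185),(640,360),(658,195),(708,418))])
```

```text
0 [array([791., 333.,   0.]), array([808., 213.,   0.]), array([816., 324.,   0.]), array([857., 165.,   0.])]
80 [array([755., 340.,  80.]), array([768., 250.,  80.]), array([774., 334.,  80.]), array([805., 213.,  80.])]
120 [array([737., 344., 120.]), array([748., 268., 120.]), array([753., 338., 120.]), array([779., 237., 120.])]
```

Everything is clear, so I'm lowering the last bottle.

>>> jog_arm:
  motion:
    - {"dx": -0.6, "dy": 0.1, "dz": 20, "yaw": 0, "gripper": 0.35}
    - {"dx": 0, "dy": 0, "dz": 20, "yaw": 0, "gripper": 0.35}
    - {"dx": 0, "dy": 0, "dz": 15, "yaw": 0, "gripper": 0.35}
    - {"dx": 0, "dy": 0, "dz": 13, "yaw": 0, "gripper": 0.35}
    - {"dx": 0, "dy": 0, "dz": 13, "yaw": 0, "gripper": 0.35}
    - {"dx": 0, "dy": 0, "dz": 8.5, "yaw": 0, "gripper": 0.35}
    - {"dx": 0, "dy": 0, "dz": 0, "yaw": 0, "gripper": 0.35}

```text
time_s: 29.15
ee_pos: [637.3, 294.3, 256.9]
orientation: [[0.097, 0.995, -0.001], [0.995, -0.097, -0.0], [-0.001, -0.001, -1.0]]
wrist_force: [-0.3, 0.1, -0.9]
gripper_width: 40.5
```

>>> jog_arm:
  motion:
    - {"dx": 0, "dy": 0, "dz": 0, "yaw": 0, "gripper": 0.54}
    - {"dx": 0, "dy": 0, "dz": 0, "yaw": 0, "gripper": 0.54}
    - {"dx": 0, "dy": 0, "dz": 0, "yaw": 0, "gripper": 0.54}
    - {"dx": 0, "dy": 0, "dz": -15, "yaw": 0, "gripper": 0.54}
    - {"dx": 0, "dy": 0, "dz": -40, "yaw": 0, "gripper": 0.54}
    - {"dx": 0, "dy": 0, "dz": -40, "yaw": 0, "gripper": 0.54}
    - {"dx": -40, "dy": -30, "dz": -30, "yaw": 0, "gripper": 0.3}
    - {"dx": -40, "dy": -30, "dz": 0, "yaw": 0, "gripper": 0}
    - {"dx": 0, "dy": 0, "dz": 0, "yaw": 0, "gripper": 0}

```text
time_s: 30.28
ee_pos: [568.1, 218.6, 384.2]
orientation: [[0.098, 0.995, 0.0], [0.995, -0.098, -0.0], [-0.0, 0.0, -1.0]]
wrist_force: [-0.4, 1.0, 0.5]
gripper_width: 21.8
```

Run:
```python
from ov import *
delta(637,293.9,257,-5.6)
w=r.camera_info('wrist');im=r.read_camera('wrist')[:,:,::-1].copy()
overlay(im,w,(587.2,298.6),39.4,125,'pics/o9.png',(0,0,640,480),1.2)
cv2.imwrite('pics/m1.png',im)
cv2.imwrite('pics/m2.png',cv2.resize(r.read_camera('scene')[130:260,180:360,::-1],None,fx=4,fy=4))
```

```text
t 30.27 at [568.1 218.6 384.2] ang -5.64 q [ 0.36  0.35  1.69 -0.    1.1   0.46] F [-0.4  1.   0.5] w 21.8
yaw first -0.04 then dx 81.7 dy 61.2 dz 127.2
```

View pics/o9.png

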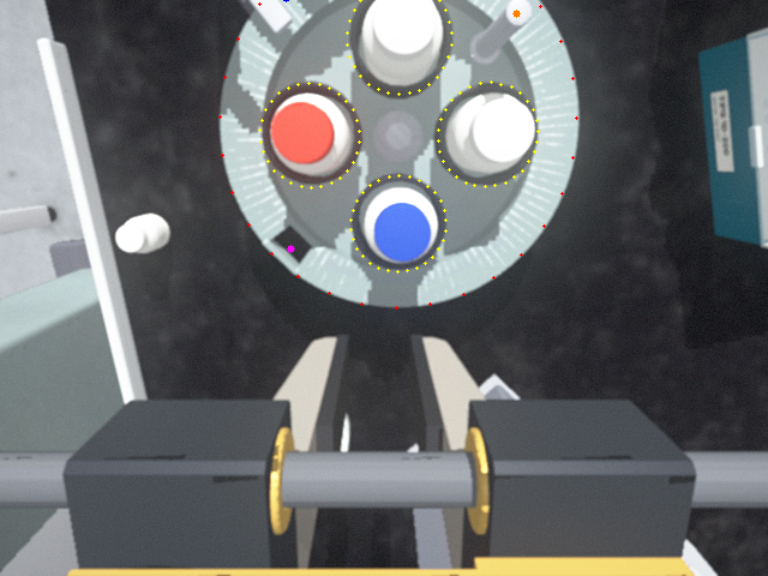

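View pics/m2.png

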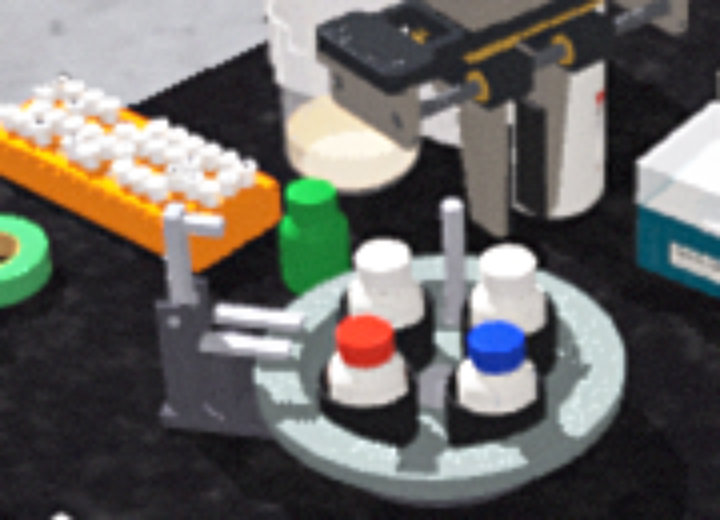

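All four bottles sit in their pockets. Now I'll position the shut fingers behind the post for a counter-clockwise push.

Run:
```python
from ov import *
delta(656.7,323.9,293,65)
# slot: crop from o2 source not saved; use top image original
```

```text
t 30.38 at [570.3 220.5 384. ] ang -5.59 q [0.37 0.35 1.68 0.   1.1  0.46] F [-0.2 -0.7 -0.2] w 13.8
yaw first -70.59 then dx -34.6 dy 130.3 dz 91.0
```

>>> jog_arm:
  motion:
    - {"dx": 0, "dy": 0, "dz": 0, "yaw": -10, "gripper": 0}
    - {"dx": 0, "dy": 0, "dz": 0, "yaw": -10, "gripper": 0}
    - {"dx": 0, "dy": 0, "dz": 0, "yaw": -10, "gripper": 0}
    - {"dx": 0, "dy": 0, "dz": 0, "yaw": -10, "gripper": 0}
    - {"dx": 0, "dy": 0, "dz": 0, "yaw": -10, "gripper": 0}
    - {"dx": 0, "dy": 0, "dz": 0, "yaw": -10, "gripper": 0}
    - {"dx": 0, "dy": 0, "dz": 0, "yaw": -10.6, "gripper": 0}
    - {"dx": 0, "dy": 0, "dz": 0, "yaw": 0, "gripper": 0}

```text
time_s: 31.38
ee_pos: [570.8, 221.4, 382.6]
orientation: [[-0.906, 0.423, 0.0], [0.423, 0.906, 0.0], [-0.0, 0.0, -1.0]]
wrist_force: [-1.1, 0.4, -0.3]
gripper_width: 0.1
```

Run:
```python
from ov import *
delta(656.7,323.9,293,65)
```

```text
t 31.38 at [570.8 221.4 382.6] ang 65.0 q [ 0.37  0.35  1.68  0.    1.1  -0.77] F [-1.1  0.4 -0.3] w 0.1
yaw first -0.00 then dx -34.5 dy 129.2 dz 89.6
```

>>> jog_arm:
  motion:
    - {"dx": -6, "dy": 22, "dz": 0, "yaw": 0, "gripper": 0}
    - {"dx": -9, "dy": 34, "dz": 0, "yaw": 0, "gripper": 0}
    - {"dx": -9, "dy": 34, "dz": 0, "yaw": 0, "gripper": 0}
    - {"dx": -7, "dy": 26, "dz": 0, "yaw": 0, "gripper": 0}
    - {"dx": -3.5, "dy": 13.2, "dz": 0, "yaw": 0, "gripper": 0}
    - {"dx": 0, "dy": 0, "dz": 30, "yaw": 0, "gripper": 0}
    - {"dx": 0, "dy": 0, "dz": 30, "yaw": 0, "gripper": 0}
    - {"dx": 0, "dy": 0, "dz": 0, "yaw": 0, "gripper": 0}
    - {"dx": 0, "dy": 0, "dz": 0, "yaw": 0, "gripper": 0}

```text
time_s: 32.5
ee_pos: [656.2, 323.2, 323.7]
orientation: [[-0.906, 0.423, 0.001], [0.423, 0.906, 0.0], [-0.001, 0.001, -1.0]]
wrist_force: [0.4, 0.5, 0.2]
gripper_width: 0.3
```

Run:
```python
from ov import *
delta(656.7,323.9,293,65)
w=r.camera_info('wrist');im=r.read_camera('wrist')[:,:,::-1].copy()
overlay(im,w,(587.2,298.6),39.4,125,'pics/p1.png',(0,0,640,480),1.2)
cv2.imwrite('pics/p2.png',cv2.resize(r.read_camera('scene')[130:260,180:360,::-1],None,fx=4,fy=4))
```

```text
t 32.5 at [656.2 323.2 323.7] ang 64.97 q [ 0.46  0.59  1.45 -0.    1.11 -0.68] F [0.4 0.5 0.2] w 0.3
yaw first -0.03 then dx -0.2 dy 0.9 dz 30.7
```

View pics/p1.png

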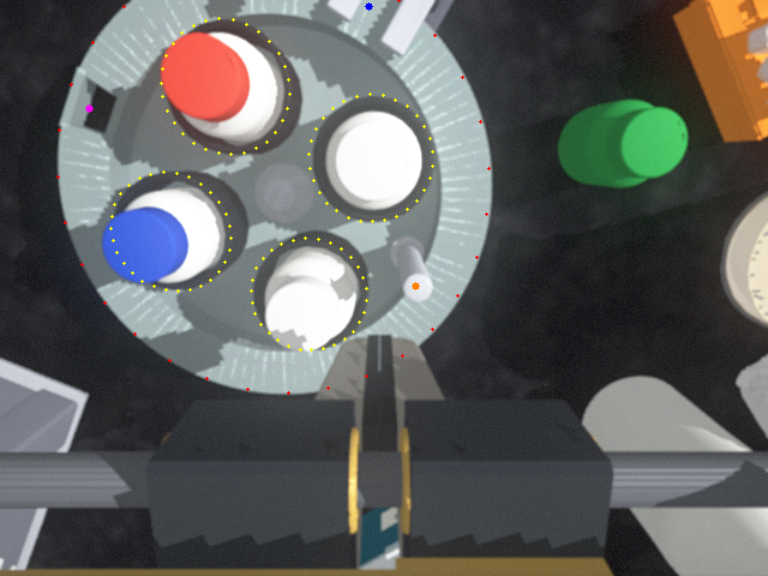

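View pics/p2.png

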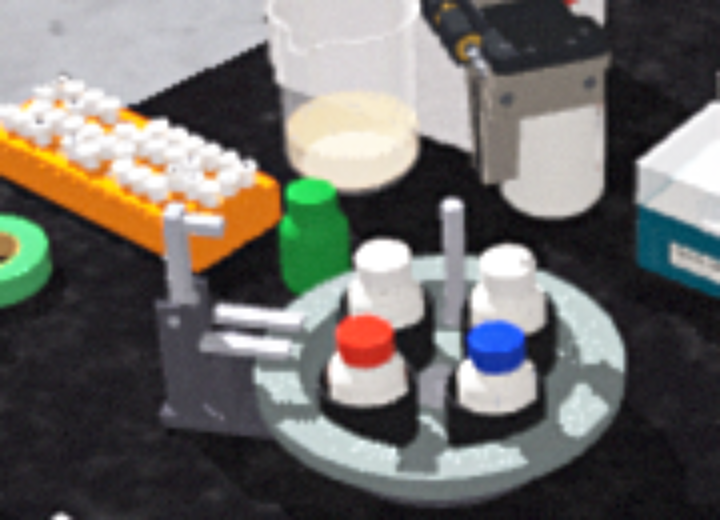

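Run:
```python
from ov import *
s=r.camera_info('scene');t=r.camera_info('top')
for n,u,v in(('squeezebase',318,181),('beakerbase',267,176),('greenbase',258,199)): print(n,onz(s,u,v,0).round(0))
print('beaker rim top',onz(t,120,118,100).round(0), 'sq cap', two(t,(177,77),s,(317,125)))
# arc rows: finger center along arc r=74 from 20deg, in tool axes with angle 65
a=np.radians(65);tx=np.array([-np.sin(a),np.cos(a)]);ty=np.array([np.cos(a),np.sin(a)])
C=np.array([587.2,298.6]);P=lambda th:C+74*np.array([np.cos(np.radians(th)),np.sin(np.radians(th))])
th=20;
for s_ in(8,8,11,16,21,22,22):
    n=th+np.degrees(s_/74);d=P(n)-P(th);print(round(n,1),P(n).round(0),'dx %.1f dy %.1f'%(d@tx,d@ty));th=n
```

```text
squeezebase [800. 417.   0.]
beakerbase [724. 530.   0.]
greenbase [638. 468.   0.]
beaker rim top [747. 553. 100.] sq cap (array([814.11456596, 432.88204097, 151.09178353]), np.float64(0.15219115144646012))
26.2 [654. 331.] dx 6.0 dy 5.3
32.4 [650. 338.] dx 6.5 dy 4.7
40.9 [643. 347.] dx 9.7 dy 5.2
53.3 [631. 358.] dx 15.2 dy 4.9
69.6 [613. 368.] dx 20.9 dy 1.3
86.6 [592. 372.] dx 21.4 dy -5.0
103.6 [570. 371.] dx 19.0 dy -11.0
```

>>> jog_arm:
  motion:
    - {"dx": -0.2, "dy": 0.9, "dz": 20, "yaw": 0, "gripper": 0}
    - {"dx": 0, "dy": 0, "dz": 10.5, "yaw": 0, "gripper": 0}
    - {"dx": 0, "dy": 0, "dz": 0, "yaw": 0, "gripper": 0}
    - {"dx": 0, "dy": 0, "dz": 0, "yaw": 0, "gripper": 0}

```text
time_s: 33.1
ee_pos: [656.5, 323.9, 292.1]
orientation: [[-0.907, 0.422, -0.0], [0.422, 0.907, -0.0], [0.0, -0.0, -1.0]]
wrist_force: [-0.1, 1.0, -0.7]
gripper_width: 0.4
```

Run:
```python
from ov import *
delta(656.7,323.9,293,65)
cv2.imwrite('pics/q2.png',cv2.resize(r.read_camera('scene')[130:260,200:360,::-1],None,fx=4.5,fy=4.5))
```

```text
t 33.1 at [656.5 323.9 292.1] ang 65.04 q [ 0.46  0.62  1.46  0.    1.06 -0.68] F [-0.1  1.  -0.7] w 0.4
yaw first 0.04 then dx -0.2 dy 0.1 dz -0.9
```

View pics/q2.png

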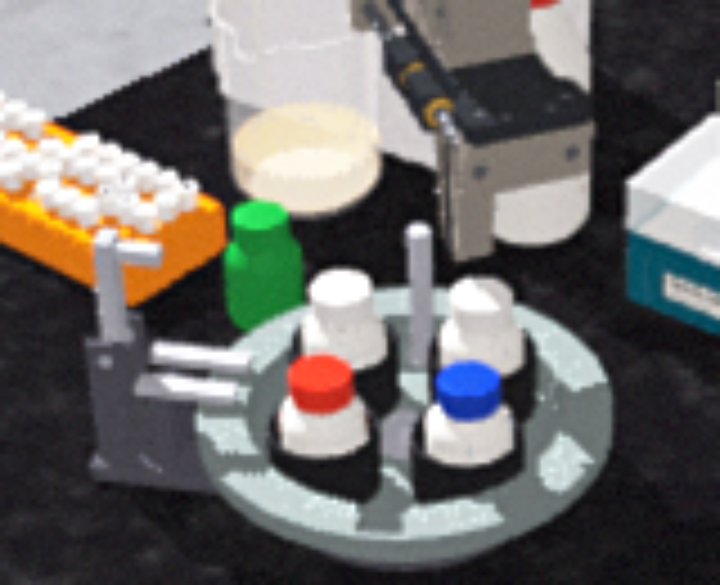

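>>> jog_arm:
  motion:
    - {"dx": 6, "dy": 5, "dz": 0, "yaw": 0, "gripper": 0}
    - {"dx": 6.5, "dy": 4.7, "dz": 0, "yaw": 0, "gripper": 0}
    - {"dx": 9.7, "dy": 5.2, "dz": 0, "yaw": 0, "gripper": 0}
    - {"dx": 15.2, "dy": 4.9, "dz": 0, "yaw": 0, "gripper": 0}
    - {"dx": 20.9, "dy": 1.3, "dz": 0, "yaw": 0, "gripper": 0}
    - {"dx": 21.4, "dy": -5, "dz": 0, "yaw": 0, "gripper": 0}
    - {"dx": 19, "dy": -11, "dz": 0, "yaw": 0, "gripper": 0}
    - {"dx": 0, "dy": 0, "dz": -30, "yaw": 0, "gripper": 0}
    - {"dx": -15, "dy": -8, "dz": -30, "yaw": 0, "gripper": 0}
    - {"dx": -30, "dy": -15, "dz": 0, "yaw": 0, "gripper": 0}

```text
time_s: 34.4
ee_pos: [599.4, 331.7, 355.1]
orientation: [[-0.908, 0.42, 0.004], [0.42, 0.908, 0.003], [-0.002, 0.004, -1.0]]
wrist_force: [1.0, 0.3, -0.7]
gripper_width: 0.4
```

Run:
```python
from ov import *
delta(670.6,259.7,262,65)
w=r.camera_info('wrist');o=r.get_obs();im=r.read_camera('wrist')[:,:,::-1].copy()
im2=r.read_camera('wrist')[:,:,::-1].copy();print(o['time_s'],r.get_obs()['time_s'])
cv2.imwrite('pics/r1.png',im);cv2.imwrite('pics/r2.png',im2)
cv2.imwrite('pics/r3.png',r.read_camera('scene')[:,:,::-1])
```

```text
t 34.4 at [599.4 331.7 355.1] ang 65.18 q [ 0.5   0.49  1.54  0.    1.11 -0.63] F [ 1.   0.3 -0.7] w 0.4
yaw first 0.18 then dx -95.0 dy -35.2 dz 93.1
34.4 34.5
```

View pics/r1.png

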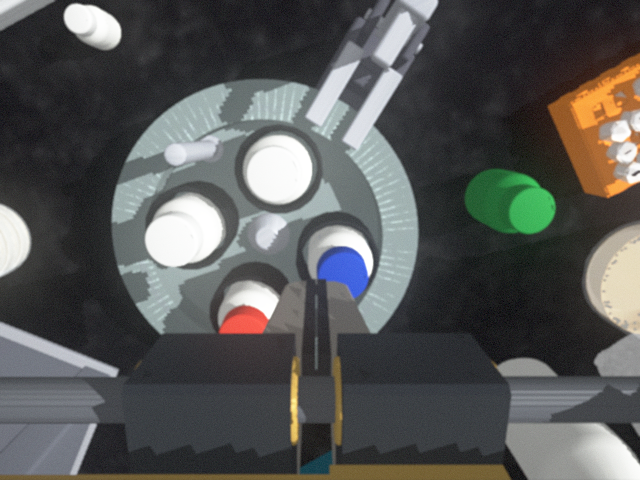

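View pics/r2.png

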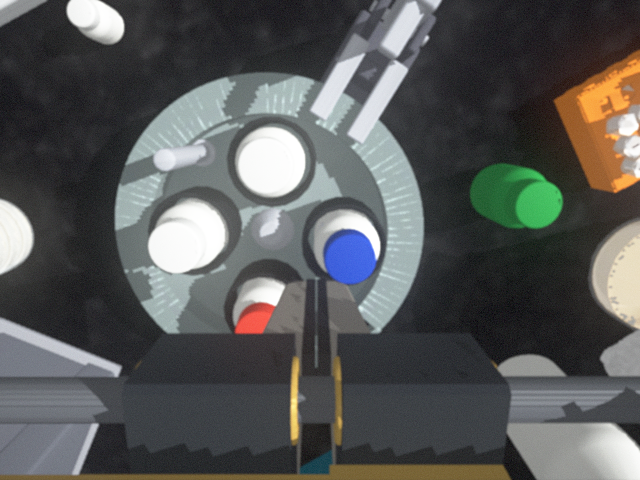

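View pics/r3.png

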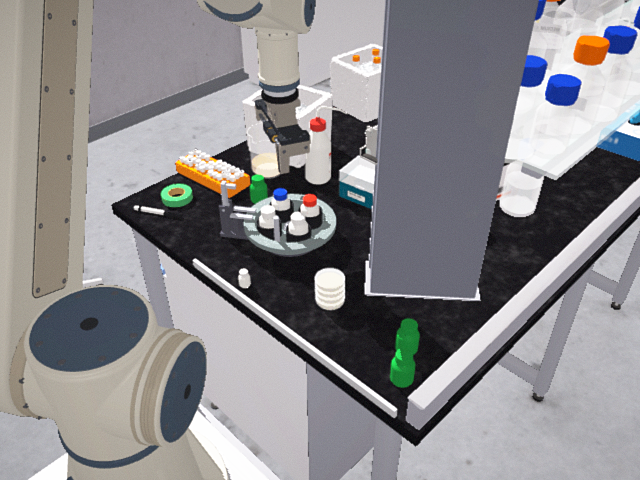

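Run:
```python
from ov import *
t=r.get_obs()['time_s']
w=r.camera_info('wrist');C=np.array([587.2,298.6])
for p in((178,153),(165,158)):
    X=onz(w,*p,110)[:2]-C;print(np.hypot(*X),np.degrees(np.arctan2(X[1],X[0])))
s=r.camera_info('scene');im=cv2.imread('pics/r3.png')
# time now
im=r.read_camera('scene')[:,:,::-1].copy();print(t,r.get_obs()['time_s']);cv2.imwrite('pics/r4.png',im)
cv2.imwrite('pics/r5.png',np.hstack([cv2.resize(i[180:260,220:350],None,fx=3,fy=3) for i in(cv2.imread('pics/r3.png'),im)]))
```

```text
71.62059879640043 -173.46433950188987
73.43736046073641 -167.86566212960173
34.55 34.6
```

View pics/r5.png

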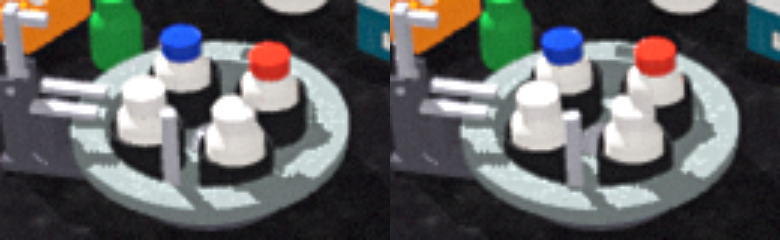

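>>> jog_arm:
  motion:
    - {"dx": -20, "dy": -7, "dz": 0, "yaw": 0, "gripper": 0}
    - {"dx": -30, "dy": -11, "dz": 0, "yaw": 0, "gripper": 0}
    - {"dx": -25, "dy": -10, "dz": 0, "yaw": 0, "gripper": 0}
    - {"dx": -15, "dy": -6, "dz": 0, "yaw": 0, "gripper": 0}
    - {"dx": -5.8, "dy": -1.2, "dz": 0, "yaw": 0.2, "gripper": 0}
    - {"dx": 0, "dy": 0, "dz": 0, "yaw": 0, "gripper": 0}
    - {"dx": 0, "dy": 0, "dz": 0, "yaw": 0, "gripper": 0}

```text
time_s: 35.48
ee_pos: [671.7, 258.5, 352.1]
orientation: [[-0.905, 0.425, -0.0], [0.425, 0.905, 0.0], [0.0, -0.0, -1.0]]
wrist_force: [-0.6, 0.6, 0.1]
gripper_width: 0.4
```

Run:
```python
from ov import *
delta(671.5,259.3,243,65)
w=r.camera_info('wrist');im=r.read_camera('wrist')[:,:,::-1].copy()
overlay(im,w,(587.2,298.6),39.4,125,'pics/s1.png',(0,0,640,480),1.2)
```

```text
t 35.48 at [671.7 258.5 352.1] ang 64.87 q [ 0.37  0.54  1.45  0.    1.14 -0.77] F [-0.6  0.6  0.1] w 0.4
yaw first -0.13 then dx 0.5 dy 0.7 dz 109.1
```

View pics/s1.png

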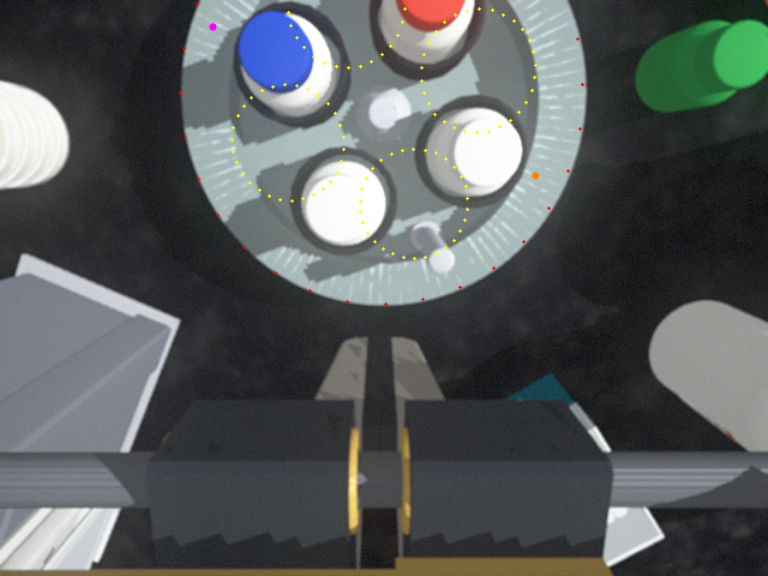

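>>> jog_arm:
  motion:
    - {"dx": 0.5, "dy": 0.7, "dz": 35, "yaw": 0, "gripper": 0}
    - {"dx": 0, "dy": 0, "dz": 35, "yaw": 0, "gripper": 0}
    - {"dx": 0, "dy": 0, "dz": 25, "yaw": 0, "gripper": 0}
    - {"dx": 0, "dy": 0, "dz": 9, "yaw": 0, "gripper": 0}
    - {"dx": 0, "dy": 0, "dz": 0, "yaw": 0, "gripper": 0}
    - {"dx": 0, "dy": 0, "dz": 0, "yaw": 0, "gripper": 0}

```text
time_s: 36.28
ee_pos: [672.4, 259.1, 249.5]
orientation: [[-0.905, 0.425, 0.002], [0.425, 0.905, 0.001], [-0.001, 0.001, -1.0]]
wrist_force: [0.2, -0.7, -0.2]
gripper_width: 0.1
```

Run:
```python
from ov import *
delta(671.5,259.3,243,65)
s=r.camera_info('scene');C=np.array([587.2,298.6])
for k in range(2):
    t=r.get_obs()['time_s'];im=r.read_camera('scene')[:,:,::-1].copy();print(t)
    cv2.imwrite(f'pics/t{k}.png',cv2.resize(im[150:270,200:360],None,fx=4,fy=4))
```

```text
t 36.27 at [672.4 259.1 249.5] ang 64.85 q [ 0.37  0.65  1.52  0.    0.97 -0.77] F [ 0.2 -0.7 -0.2] w 0.1
yaw first -0.15 then dx 0.9 dy -0.2 dz 6.5
36.275
36.325
```

View pics/t0.png

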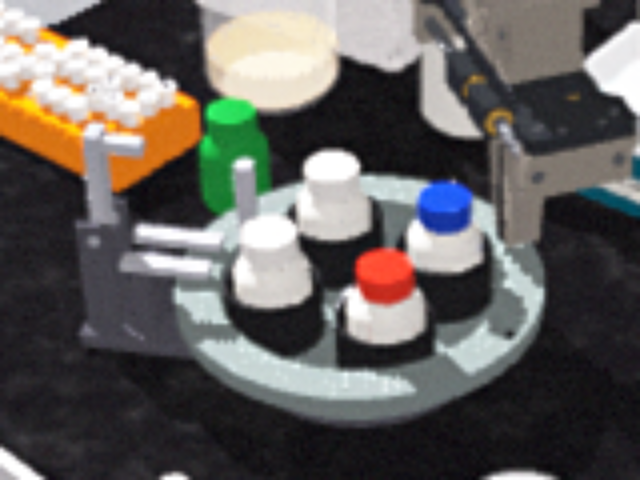

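View pics/t1.png

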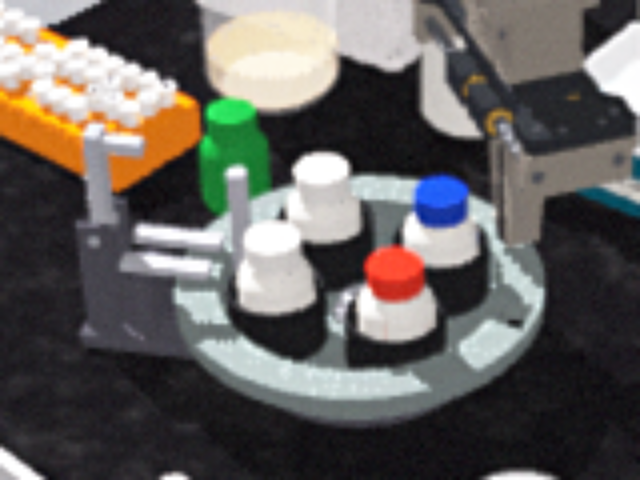

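>>> jog_arm:
  motion:
    - {"dx": 0.8, "dy": 0, "dz": 5, "yaw": 0, "gripper": 0}
    - {"dx": 0, "dy": 0, "dz": 1, "yaw": 0, "gripper": 0}
    - {"dx": 0, "dy": 0, "dz": 1, "yaw": 0, "gripper": 0}
    - {"dx": 0, "dy": 0, "dz": 0, "yaw": 0, "gripper": 0}

```text
time_s: 36.88
ee_pos: [671.4, 259.6, 242.5]
orientation: [[-0.905, 0.425, 0.001], [0.425, 0.905, 0.001], [-0.0, 0.001, -1.0]]
wrist_force: [-2.8, 1.9, 9.5]
gripper_width: 0.6
```

Run:
```python
from ov import *
delta(671.5,259.3,243,65)
s=r.camera_info('scene');C=np.array([587.2,298.6])
for p in((261,191.25),(259,193.25)):
    X=onz(s,*p,110)[:2]-C;print(np.hypot(*X),np.degrees(np.arctan2(X[1],X[0])))
for k in range(2):
    t=r.get_obs()['time_s'];im=r.read_camera('scene')[:,:,::-1].copy();print(t,r.get_obs()['wrist_force'].round(1))
    cv2.imwrite(f'pics/u{k}.png',cv2.resize(im[150:270,200:360],None,fx=3,fy=3))
a=[cv2.imread(f'pics/u{k}.png') for k in(0,1)];cv2.imwrite('pics/u.png',np.vstack(a)[:, :])
```

```text
t 36.88 at [671.4 259.6 242.5] ang 64.84 q [ 0.37  0.66  1.52  0.    0.96 -0.77] F [-2.8  1.9  9.5] w 0.6
yaw first -0.16 then dx -0.2 dy -0.2 dz -0.5
68.53340752872438 109.68862514096901
69.3648236979371 116.89998625846088
36.875 [-4.   1.4  9.7]
36.925 [-2.7  1.5 10. ]
```

View pics/u.png

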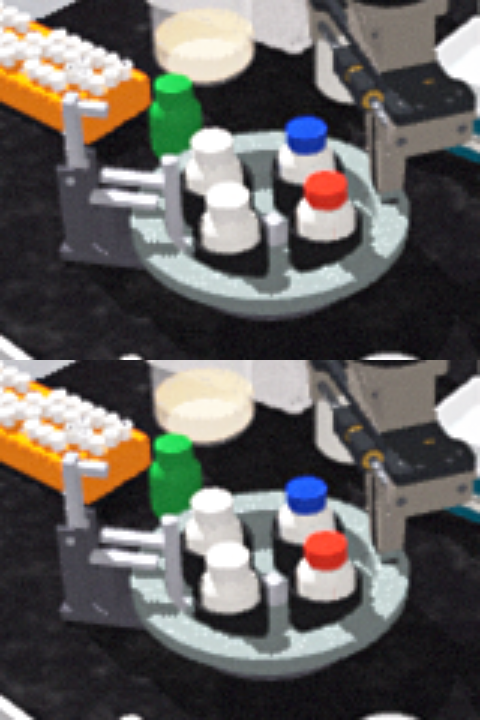

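Run:
```python
from ov import *
s=r.camera_info('scene');C=np.array([587.2,298.6])
im=r.read_camera('wrist')[:,:,::-1].copy();w=r.camera_info('wrist')
X=onz(s,200+170/3,150+160/3,110)[:2]-C;a=np.degrees(np.arctan2(X[1],X[0]));print(np.hypot(*X),a)
X=onz(s,200+171/3,150+520/3-120,110)[:2]-C;print(np.hypot(*X),np.degrees(np.arctan2(X[1],X[0])))
overlay(im,w,C,a,125,'pics/v.png',(0,0,640,480),1.2)
print(r.get_obs()['wrist_force'])
```

```text
70.6715012986839 148.76822284908584
69.9716626994221 148.91945666959967
[-2.4993615   0.72879727 10.11116936]
```

View pics/v.png

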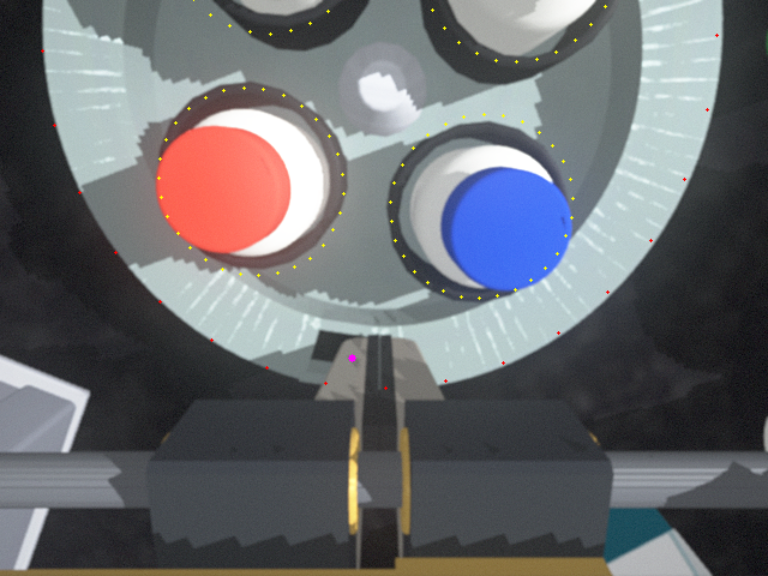

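The wheel is stopped under the finger at about 10 N, with the hole near -34°. I'll drag it counter-clockwise in two strokes, keeping the finger pressed on the ring.

>>> jog_arm:
  motion:
    - {"dx": 0.1, "dy": 3.2, "dz": 0, "yaw": -2, "gripper": 0}
    - {"dx": 0.2, "dy": 6.5, "dz": 0, "yaw": -4, "gripper": 0}
    - {"dx": 0.5, "dy": 9.7, "dz": 0, "yaw": -6, "gripper": 0}
    - {"dx": 0.7, "dy": 11.3, "dz": 0, "yaw": -7, "gripper": 0}
    - {"dx": 0.7, "dy": 11.3, "dz": 0, "yaw": -7, "gripper": 0}
    - {"dx": 0.7, "dy": 11.3, "dz": 0, "yaw": -7, "gripper": 0}
    - {"dx": 0.5, "dy": 9.7, "dz": 0, "yaw": -6, "gripper": 0}
    - {"dx": 0.2, "dy": 6.5, "dz": 0, "yaw": -4, "gripper": 0}
    - {"dx": 0.1, "dy": 3.2, "dz": 0, "yaw": -2, "gripper": 0}
    - {"dx": 0, "dy": 0, "dz": 0, "yaw": 0, "gripper": 0}
    - {"dx": 0, "dy": 0, "dz": 0, "yaw": 0, "gripper": 0}

```text
time_s: 38.4
ee_pos: [675.2, 330.4, 242.5]
orientation: [[-0.941, -0.34, 0.003], [-0.34, 0.941, 0.001], [-0.003, 0.0, -1.0]]
wrist_force: [0.6, -0.2, 7.4]
gripper_width: 0.8
```

```bash
cat > where.py <<'E'
from ov import *
C=np.array([587.2,298.6])
o=r.get_obs();d=o['ee_pos'][:2]-C
print('finger r',np.hypot(*d).round(1),'ang',np.degrees(np.arctan2(d[1],d[0])).round(1),'tool',ang().round(1),'F',o['wrist_force'].round(1),'z',o['ee_pos'][2].round(1),'t',o['time_s'],'q',o['joint_pos'].round(2))
E
cat > snap.py <<'E'
import sys
from where import *
w=r.camera_info('wrist')
cv2.imwrite(f'pics/{sys.argv[1]}w.png',r.read_camera('wrist')[:,:,::-1])
cv2.imwrite(f'pics/{sys.argv[1]}s.png',cv2.resize(r.read_camera('scene')[150:270,200:360,::-1],None,fx=4,fy=4,interpolation=cv2.INTER_CUBIC))
E
python3 snap.py w1
```

```text
finger r 93.5 ang 19.9 tool 109.8 F [ 0.6 -0.2  7.4] z 242.5 t 38.4 q [ 0.45  0.7   1.44 -0.    1.   -1.46]
```

View pics/w1s.png

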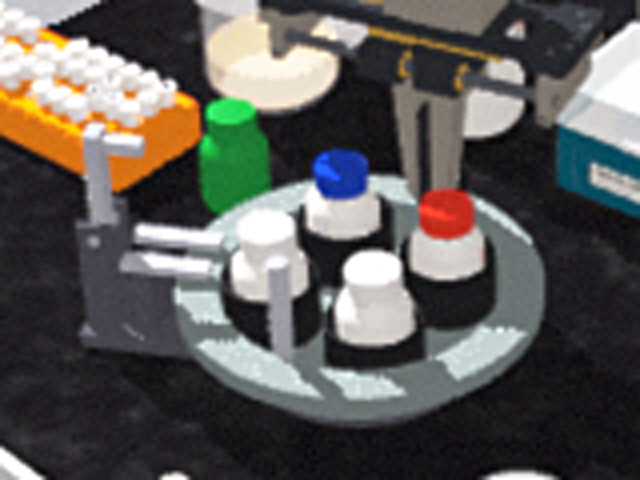

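View pics/w1w.png

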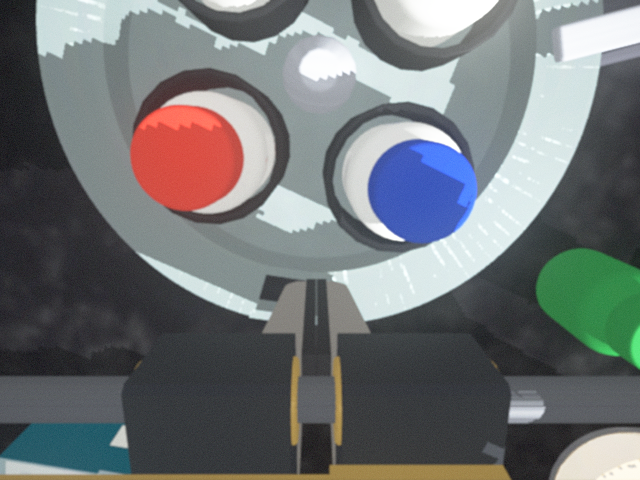

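Dragging works without slip. I'm continuing to about 59°.

>>> jog_arm:
  motion:
    - {"dx": 0.1, "dy": 3.2, "dz": 0, "yaw": -2, "gripper": 0}
    - {"dx": 0.2, "dy": 6.5, "dz": 0, "yaw": -4, "gripper": 0}
    - {"dx": 0.5, "dy": 9.7, "dz": 0, "yaw": -6, "gripper": 0}
    - {"dx": 0.7, "dy": 11.3, "dz": 0, "yaw": -7, "gripper": 0}
    - {"dx": 0.7, "dy": 11.3, "dz": 0, "yaw": -7, "gripper": 0}
    - {"dx": 0.5, "dy": 9.7, "dz": 0, "yaw": -6, "gripper": 0}
    - {"dx": 0.2, "dy": 6.5, "dz": 0, "yaw": -4, "gripper": 0}
    - {"dx": 0.1, "dy": 3.2, "dz": 0, "yaw": -2, "gripper": 0}
    - {"dx": 0, "dy": 0, "dz": 0, "yaw": 0, "gripper": 0}
    - {"dx": 0, "dy": 0, "dz": 0, "yaw": 0, "gripper": 0}
    - {"dx": 0, "dy": 0, "dz": -5, "yaw": 0, "gripper": 0}
    - {"dx": 0, "dy": 0, "dz": -20, "yaw": 0, "gripper": 0}
    - {"dx": 0, "dy": 0, "dz": -50, "yaw": 0, "gripper": 0}
    - {"dx": 0, "dy": 0, "dz": -50, "yaw": 0, "gripper": 0}
    - {"dx": 0, "dy": 0, "dz": 0, "yaw": 0, "gripper": 0}

```text
time_s: 40.38
ee_pos: [637.7, 377.5, 372.7]
orientation: [[-0.532, -0.847, 0.008], [-0.847, 0.532, 0.004], [-0.008, -0.004, -1.0]]
wrist_force: [0.4, -0.7, 0.3]
gripper_width: -0.0
```

```bash
python3 snap.py w2
```

```text
finger r 93.7 ang 57.4 tool 147.8 F [ 0.4 -0.7  0.3] z 372.7 t 40.375 q [ 0.53  0.56  1.39 -0.    1.19 -2.05]
```

View pics/w2w.png

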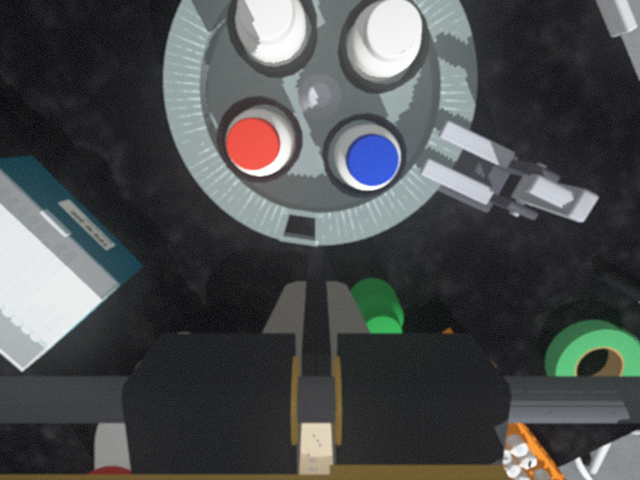

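View pics/w2s.png

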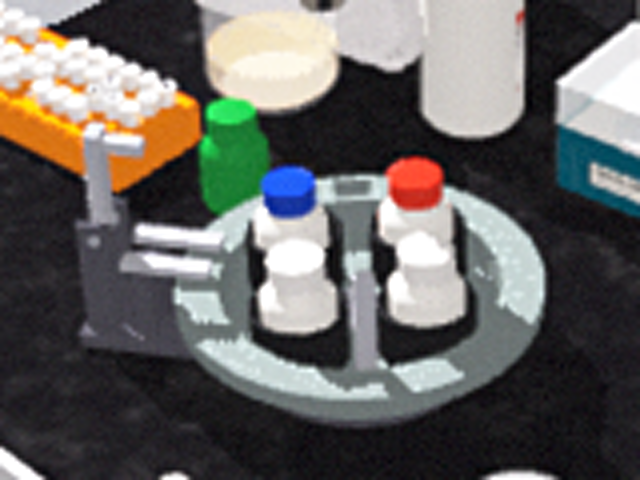

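Run:
```python
import cv2
im=cv2.imread('pics/w2w.png')
cv2.imwrite('pics/x1.png',cv2.resize(im[100:250,400:620],None,fx=3.6,fy=3.6,interpolation=cv2.INTER_CUBIC))
cv2.imwrite('pics/x2.png',cv2.resize(im[200:260,260:340],None,fx=6,fy=6,interpolation=cv2.INTER_CUBIC))
```

```text
(no output)
```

View pics/x1.png

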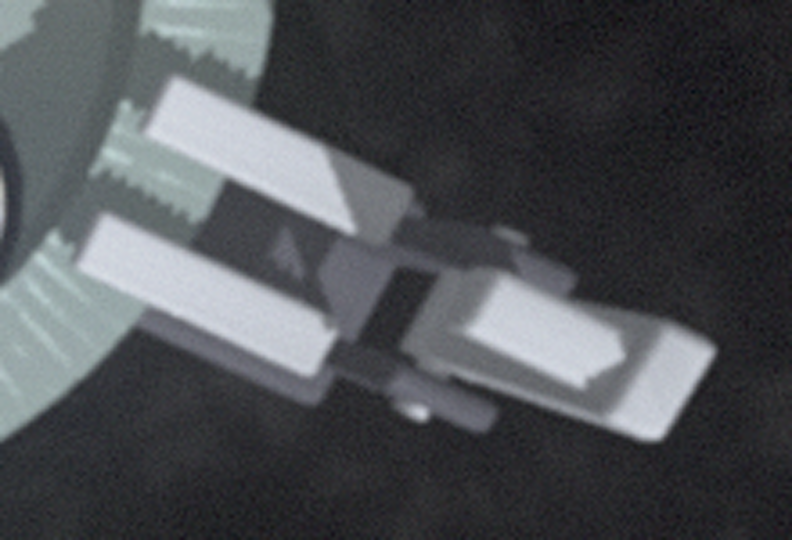

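View pics/x2.png

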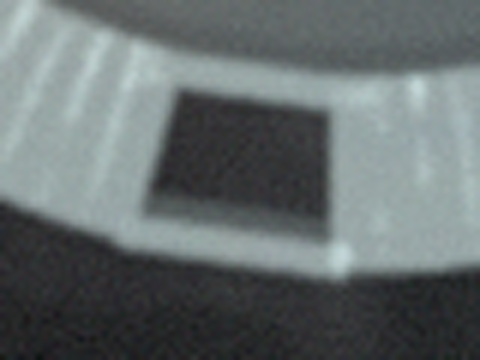

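Run:
```python
from ov import *
C=np.array([587.2,298.6]);w=r.camera_info('wrist')
A=lambda u,v:onz(w,400+(u+.5)/3.6-.5,100+(v+.5)/3.6-.5,61)[:2]
B=lambda u,v:onz(w,260+(u+.5)/6-.5,200+(v+.5)/6-.5,52)[:2]
def an(X): d=X-C;return np.hypot(*d).round(1),np.degrees(np.arctan2(d[1],d[0])).round(2)
for p in((178,75),(145,133),(105,212),(78,262),(125,172.5),(360,285)):print(p,A(*p).round(1),an(A(*p)))
d=A(360,285)-A(125,172.5);print('midline dir',np.degrees(np.arctan2(d[1],d[0])))
H=np.array([B(178,90),B(330,110),B(330,240),B(145,215)]);print('hole',an(H.mean(0)),[an(h) for h in H])
print(an(A(145,133)/2+A(105,212)/2), an((A(178,75)+A(78,262))/2))
```

```text
(178, 75) [523.2 356.9] (np.float64(86.6), np.float64(137.67))
(145, 133) [532.9 362.7] (np.float64(84.0), np.float64(130.25))
(105, 212) [545.8 371.2] (np.float64(83.6), np.float64(119.69))
(78, 262) [554.3 376.6] (np.float64(84.6), np.float64(112.85))
(125, 172.5) [539.3 366.9] (np.float64(83.4), np.float64(125.02))
(360, 285) [512.2 408.2] (np.float64(132.8), np.float64(124.4))
midline dir 123.36515529425229
hole (np.float64(88.3), np.float64(50.17)) [(np.float64(81.0), np.float64(43.81)), (np.float64(81.0), np.float64(56.56)), (np.float64(96.8), np.float64(56.74)), (np.float64(96.6), np.float64(43.58))]
(np.float64(83.4), np.float64(124.98)) (np.float64(83.6), np.float64(125.41))
```

```bash
python3 snap.py w3
python3 - <<'E'
from ov import *
w=r.camera_info('wrist');im=cv2.imread('pics/w3w.png')
overlay(im,w,(587.2,298.6),50.5+180,124.5,'pics/x3.png',(150,0,640,300),1.6)
E
```

```text
finger r 92.5 ang 57.8 tool 147.8 F [-0.8 -0.3 -0.5] z 367.5 t 40.475 q [ 0.53  0.56  1.39 -0.    1.19 -2.05]
```

View pics/x3.png

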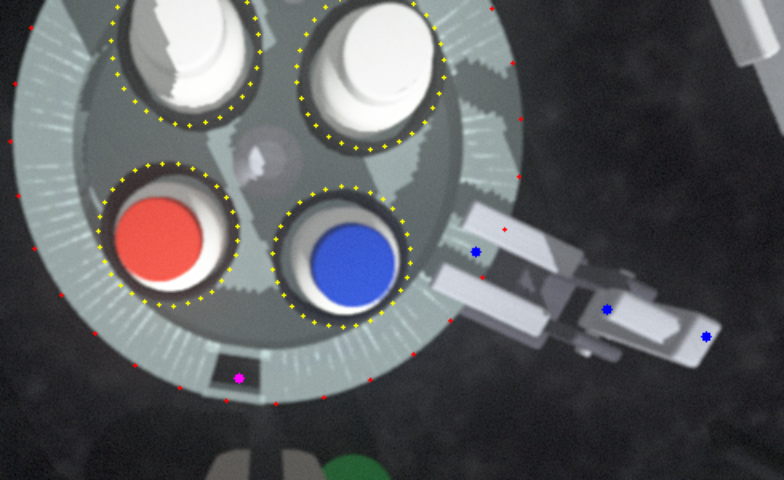

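Run:
```python
import cv2
im=cv2.imread('pics/w3w.png')
cv2.imwrite('pics/x4.png',cv2.resize(im[110:240,410:610],None,fx=4,fy=4,interpolation=cv2.INTER_CUBIC))
cv2.imwrite('pics/x5.png',cv2.resize(im[205:265,260:340],None,fx=6,fy=6,interpolation=cv2.INTER_CUBIC))
```

```text
(no output)
```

View pics/x4.png

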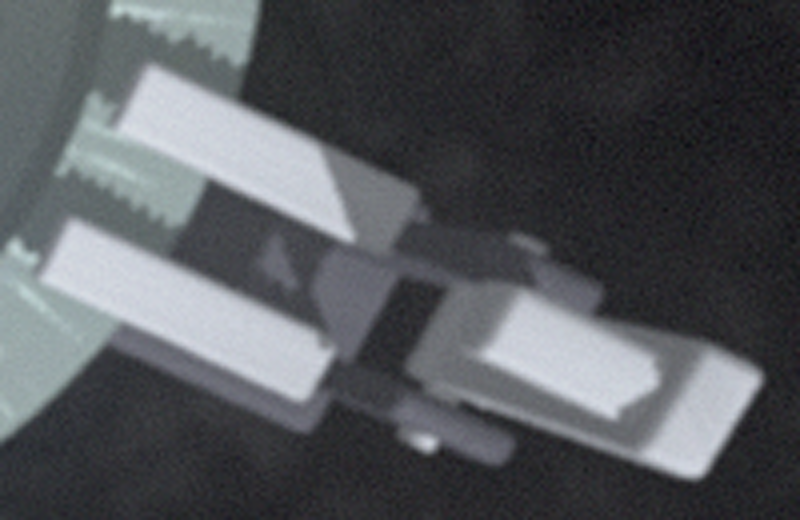

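View pics/x5.png

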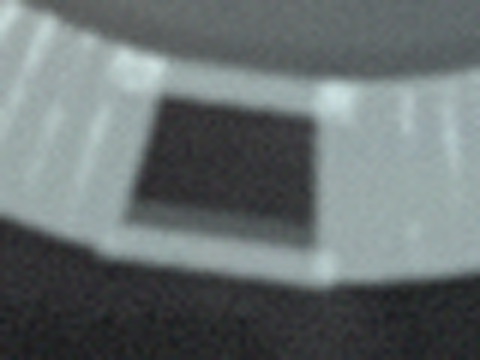

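Run:
```python
from ov import *
C=np.array([587.2,298.6]);w=r.camera_info('wrist')
A=lambda u,v:onz(w,410+(u+.5)/4-.5,110+(v+.5)/4-.5,61)[:2]
B=lambda u,v:onz(w,260+(u+.5)/6-.5,205+(v+.5)/6-.5,52)[:2]
def an(X): d=X-C;return np.hypot(*d).round(1),np.degrees(np.arctan2(d[1],d[0])).round(2)
tipm=(A(118,128)+A(75,217))/2;outm=(A(152,63)+A(40,280))/2;far=(A(385,250)+A(338,345))/2
print(an(tipm),an(outm),an(far))
d=far-tipm;print('dir',np.degrees(np.arctan2(d[1],d[0])), np.hypot(*(A(118,128)-A(75,217))))
# latch top end corners z~136 (end face) 
E=lambda u,v,z:onz(w,410+(u+.5)/4-.5,110+(v+.5)/4-.5,z)[:2]
L=(E(712,342,136)+E(764,375,136)+E(698,478,136)+E(640,450,136))/4;print('latch end',an(L),L)
H=np.array([B(160,97),B(315,115),B(315,247),B(127,222)]);print('hole',an(H.mean(0)),[an(h) for h in H])
```

```text
(np.float64(84.2), np.float64(123.73)) (np.float64(84.0), np.float64(123.64)) (np.float64(134.0), np.float64(123.68))
dir 123.60008160588792 15.47494927623864
latch end (np.float64(147.1), np.float64(123.57)) [505.85637168 421.17773312]
hole (np.float64(91.0), np.float64(49.65)) [(np.float64(83.9), np.float64(43.38)), (np.float64(83.5), np.float64(55.87)), (np.float64(99.4), np.float64(56.15)), (np.float64(99.5), np.float64(43.21))]
```

>>> jog_arm:
  motion:
    - {"dx": 0, "dy": 0, "dz": 0, "yaw": 10, "gripper": 0}
    - {"dx": 0, "dy": 0, "dz": 0, "yaw": 10, "gripper": 0}
    - {"dx": 0, "dy": 0, "dz": 0, "yaw": 10, "gripper": 0}
    - {"dx": 0, "dy": 0, "dz": 0, "yaw": 10, "gripper": 0}
    - {"dx": 0, "dy": 0, "dz": 0, "yaw": 10, "gripper": 0}
    - {"dx": 0, "dy": 0, "dz": 0, "yaw": 10, "gripper": 0}
    - {"dx": 0, "dy": 0, "dz": 0, "yaw": 10, "gripper": 0}
    - {"dx": 0, "dy": 0, "dz": 0, "yaw": 3.8, "gripper": 0}
    - {"dx": 0, "dy": 0, "dz": 0, "yaw": 0, "gripper": 0}
    - {"dx": 0, "dy": 0, "dz": 0, "yaw": 0, "gripper": 0}

```text
time_s: 41.82
ee_pos: [636.5, 376.9, 365.2]
orientation: [[-0.962, 0.273, -0.001], [0.273, 0.962, -0.001], [0.001, -0.001, -1.0]]
wrist_force: [-0.2, 0.6, 0.6]
gripper_width: 0.3
```

Run:
```python
from h import *
delta(676.6,273,245,74)
```

```text
t 41.83 at [636.5 376.9 365.2] ang 74.13 q [ 0.53  0.56  1.39 -0.    1.19 -0.76] F [-0.2  0.6  0.6] w 0.3
yaw first 0.13 then dx -67.2 dy -88.8 dz 120.2
```

>>> jog_arm:
  motion:
    - {"dx": -13, "dy": -18, "dz": 0, "yaw": 0.1, "gripper": 0}
    - {"dx": -20, "dy": -26, "dz": 0, "yaw": 0, "gripper": 0}
    - {"dx": -20, "dy": -26, "dz": 0, "yaw": 0, "gripper": 0}
    - {"dx": -14.2, "dy": -18.8, "dz": 0, "yaw": 0, "gripper": 0}
    - {"dx": 0, "dy": 0, "dz": 30, "yaw": 0, "gripper": 0}
    - {"dx": 0, "dy": 0, "dz": 40, "yaw": 0, "gripper": 0}
    - {"dx": 0, "dy": 0, "dz": 30, "yaw": 0, "gripper": 0}
    - {"dx": 0, "dy": 0, "dz": 12, "yaw": 0, "gripper": 0}
    - {"dx": 0, "dy": 0, "dz": 5, "yaw": 0, "gripper": 0}
    - {"dx": 0, "dy": 0, "dz": 0, "yaw": 0, "gripper": 0}
    - {"dx": 0, "dy": 0, "dz": 0, "yaw": 0, "gripper": 0}

```text
time_s: 43.2
ee_pos: [677.1, 273.3, 250.4]
orientation: [[-0.961, 0.277, 0.002], [0.277, 0.961, 0.001], [-0.001, 0.001, -1.0]]
wrist_force: [-0.6, 0.4, -0.1]
gripper_width: 0.4
```

Run:
```python
from h import *
delta(676.6,273,242,74)
```

```text
t 43.2 at [677.1 273.3 250.4] ang 73.95 q [ 0.38  0.66  1.49  0.    0.98 -0.91] F [-0.6  0.4 -0.1] w 0.4
yaw first -0.05 then dx 0.4 dy -0.4 dz 8.4
```

>>> jog_arm:
  motion:
    - {"dx": 0.2, "dy": 0, "dz": 5, "yaw": 0, "gripper": 0}
    - {"dx": 0, "dy": 0, "dz": 2, "yaw": 0, "gripper": 0}
    - {"dx": 0, "dy": 0, "dz": 1, "yaw": 0, "gripper": 0}
    - {"dx": 0, "dy": 0, "dz": 0, "yaw": 0, "gripper": 0}
    - {"dx": 0, "dy": 0, "dz": 0, "yaw": 0, "gripper": 0}

```text
time_s: 43.82
ee_pos: [676.6, 273.6, 242.4]
orientation: [[-0.961, 0.277, 0.001], [0.277, 0.961, 0.001], [-0.0, 0.001, -1.0]]
wrist_force: [-2.6, -0.2, 10.3]
gripper_width: 0.2
```

```bash
python3 where.py
```

```text
finger r 92.8 ang -15.6 tool 73.9 F [-2.6 -0.2 10.3] z 242.4 t 43.825 q [ 0.38  0.67  1.5   0.    0.97 -0.91]
```

>>> jog_arm:
  motion:
    - {"dx": 0.1, "dy": 3.2, "dz": 0, "yaw": -2, "gripper": 0}
    - {"dx": 0.2, "dy": 6.5, "dz": 0, "yaw": -4, "gripper": 0}
    - {"dx": 0.5, "dy": 9.7, "dz": 0, "yaw": -6, "gripper": 0}
    - {"dx": 0.7, "dy": 11.3, "dz": 0, "yaw": -7, "gripper": 0}
    - {"dx": 0.7, "dy": 11.3, "dz": 0, "yaw": -7, "gripper": 0}
    - {"dx": 0.7, "dy": 11.3, "dz": 0, "yaw": -7, "gripper": 0}
    - {"dx": 0.7, "dy": 11.3, "dz": 0, "yaw": -7, "gripper": 0}
    - {"dx": 0.7, "dy": 11.3, "dz": 0, "yaw": -7, "gripper": 0}
    - {"dx": 0.7, "dy": 11.3, "dz": 0, "yaw": -7, "gripper": 0}
    - {"dx": 0.5, "dy": 9.7, "dz": 0, "yaw": -6, "gripper": 0}
    - {"dx": 0.5, "dy": 9.7, "dz": 0, "yaw": -6, "gripper": 0}
    - {"dx": 0.2, "dy": 6.5, "dz": 0, "yaw": -4, "gripper": 0}
    - {"dx": 0.1, "dy": 3.2, "dz": 0, "yaw": -2, "gripper": 0}
    - {"dx": 0.1, "dy": 3.2, "dz": 0, "yaw": -2, "gripper": 0}
    - {"dx": 0, "dy": 0, "dz": 0, "yaw": 0, "gripper": 0}
    - {"dx": 0, "dy": 0, "dz": 0, "yaw": 0, "gripper": 0}
    - {"dx": 0, "dy": 0, "dz": 0, "yaw": 0, "gripper": 0}

```text
time_s: 45.95
ee_pos: [637.2, 377.9, 242.5]
orientation: [[-0.531, -0.848, 0.003], [-0.848, 0.531, 0.002], [-0.003, -0.001, -1.0]]
wrist_force: [1.0, 0.8, 7.3]
gripper_width: 0.2
```

```bash
python3 snap.py y1;python3 - <<'E'
from ov import *
w=r.camera_info('wrist');im=cv2.imread('pics/y1w.png')
overlay(im,w,(587.2,298.6),123.7+180,123.7,'pics/y1o.png',(0,0,640,480),1.2)
E
```

```text
finger r 93.8 ang 57.8 tool 147.9 F [1.  0.8 7.3] z 242.5 t 45.95 q [ 0.53  0.69  1.47  0.    0.98 -2.05]
```

View pics/y1o.png

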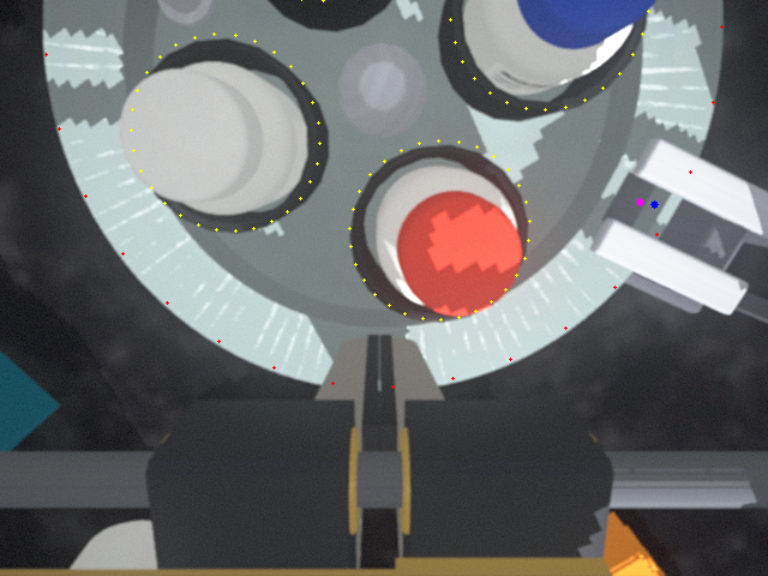

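View pics/y1s.png

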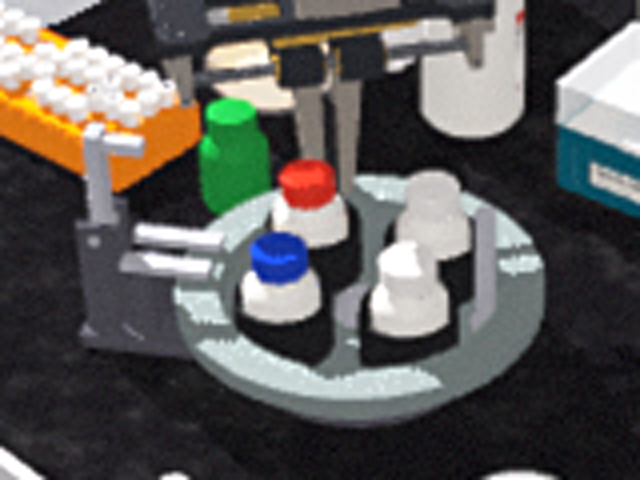

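The hole appears between the prongs. I'll lift straight off and check.

>>> jog_arm:
  motion:
    - {"dx": 0, "dy": 0, "dz": -4, "yaw": 0, "gripper": 0}
    - {"dx": 0, "dy": 0, "dz": -15, "yaw": 0, "gripper": 0}
    - {"dx": 0, "dy": 0, "dz": -45, "yaw": 0, "gripper": 0}
    - {"dx": 0, "dy": 0, "dz": -45, "yaw": 0, "gripper": 0}
    - {"dx": 0, "dy": 0, "dz": -15, "yaw": 0, "gripper": 0}
    - {"dx": 0, "dy": 0, "dz": 0, "yaw": 0, "gripper": 0}
    - {"dx": 0, "dy": 0, "dz": 0, "yaw": 0, "gripper": 0}
    - {"dx": 0, "dy": 0, "dz": 0, "yaw": 0, "gripper": 0}

```text
time_s: 47.05
ee_pos: [636.2, 377.1, 363.0]
orientation: [[-0.531, -0.847, -0.003], [-0.847, 0.531, -0.002], [0.003, 0.001, -1.0]]
wrist_force: [-0.1, -0.2, -0.8]
gripper_width: 0.4
```

```bash
python3 snap.py y2;python3 - <<'E'
from ov import *
w=r.camera_info('wrist');im=cv2.imread('pics/y2w.png')
overlay(im,w,(587.2,298.6),123.7+180,123.7,'pics/y2o.png',(150,0,640,300),1.6)
cv2.imwrite('pics/y2c.png',cv2.resize(im[110:240,410:610],None,fx=4,fy=4,interpolation=cv2.INTER_CUBIC))
E
```

```text
finger r 92.5 ang 58.0 tool 147.9 F [-0.1 -0.2 -0.8] z 363.0 t 47.05 q [ 0.53  0.57  1.39  0.    1.19 -2.05]
```

View pics/y2o.png

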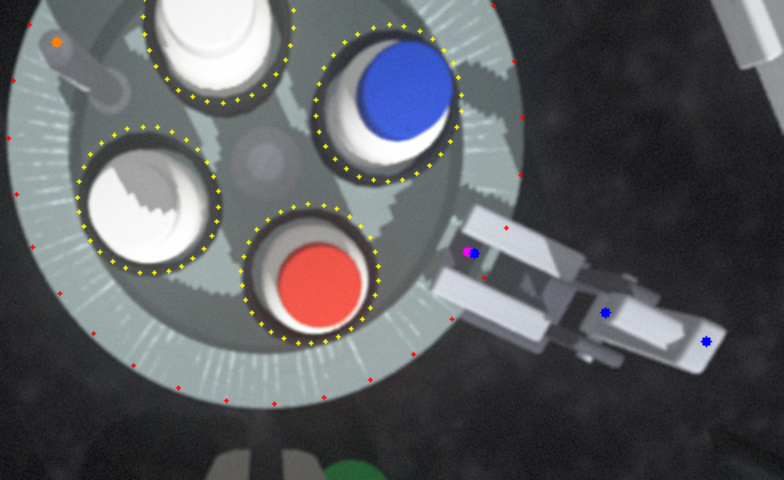

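View pics/y2c.png

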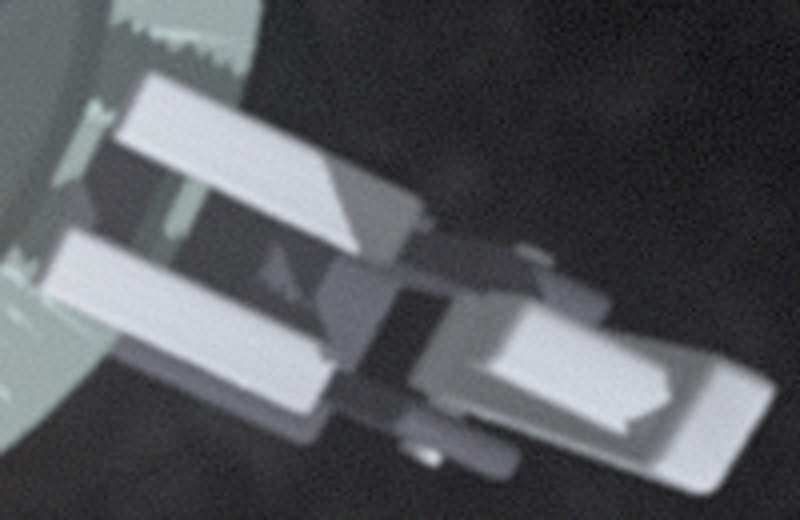

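Hole and slot are aligned, and the post overlay matches. Next I'll go behind the latch at r≈185 mm with the tool x axis radial (jaw angle 33.7°).

>>> jog_arm:
  motion:
    - {"dx": 0, "dy": 0, "dz": 0, "yaw": 10, "gripper": 0}
    - {"dx": 0, "dy": 0, "dz": 0, "yaw": 10, "gripper": 0}
    - {"dx": 0, "dy": 0, "dz": 0, "yaw": 10, "gripper": 0}
    - {"dx": 0, "dy": 0, "dz": 0, "yaw": 10, "gripper": 0}
    - {"dx": 0, "dy": 0, "dz": 0, "yaw": 10, "gripper": 0}
    - {"dx": 0, "dy": 0, "dz": 0, "yaw": 10, "gripper": 0}
    - {"dx": 0, "dy": 0, "dz": 0, "yaw": 10, "gripper": 0}
    - {"dx": 0, "dy": 0, "dz": 0, "yaw": 10, "gripper": 0}
    - {"dx": 0, "dy": 0, "dz": 0, "yaw": 10, "gripper": 0}
    - {"dx": 0, "dy": 0, "dz": 0, "yaw": 10, "gripper": 0}
    - {"dx": 0, "dy": 0, "dz": 0, "yaw": 10, "gripper": 0}
    - {"dx": 0, "dy": 0, "dz": 0, "yaw": 4.2, "gripper": 0}
    - {"dx": 0, "dy": 0, "dz": 0, "yaw": 0, "gripper": 0}
    - {"dx": 0, "dy": 0, "dz": 0, "yaw": 0, "gripper": 0}

```text
time_s: 48.9
ee_pos: [636.5, 377.3, 364.7]
orientation: [[-0.557, 0.831, -0.0], [0.831, 0.557, -0.0], [0.0, -0.0, -1.0]]
wrist_force: [0.4, -0.5, -0.5]
gripper_width: 0.9
```

Run:
```python
from h import *
delta(484.6,452.5,298,33.7)
```

```text
t 48.9 at [636.5 377.3 364.7] ang 33.84 q [ 0.53  0.56  1.39 -0.    1.19 -0.06] F [ 0.4 -0.5 -0.5] w 0.9
yaw first 0.14 then dx 146.8 dy -84.7 dz 66.7
```

>>> jog_arm:
  motion:
    - {"dx": 20, "dy": -11, "dz": 0, "yaw": 0.1, "gripper": 0}
    - {"dx": 35, "dy": -20, "dz": 0, "yaw": 0, "gripper": 0}
    - {"dx": 35, "dy": -20, "dz": 0, "yaw": 0, "gripper": 0}
    - {"dx": 35, "dy": -20, "dz": 0, "yaw": 0, "gripper": 0}
    - {"dx": 21.8, "dy": -13.7, "dz": 0, "yaw": 0, "gripper": 0}
    - {"dx": 0, "dy": 0, "dz": 20, "yaw": 0, "gripper": 0}
    - {"dx": 0, "dy": 0, "dz": 25, "yaw": 0, "gripper": 0}
    - {"dx": 0, "dy": 0, "dz": 15, "yaw": 0, "gripper": 0}
    - {"dx": 0, "dy": 0, "dz": 6, "yaw": 0, "gripper": 0}
    - {"dx": 0, "dy": 0, "dz": 0, "yaw": 0, "gripper": 0}

```text
time_s: 50.15
ee_pos: [485.1, 452.4, 298.7]
orientation: [[-0.554, 0.833, -0.0], [0.833, 0.554, -0.0], [-0.0, -0.001, -1.0]]
wrist_force: [0.6, -0.3, 0.8]
gripper_width: 0.1
```

Run:
```python
from h import *
delta(484.6,452.5,298,33.7)
cv2.imwrite('pics/z1s.png',cv2.resize(r.read_camera('scene')[120:270,160:360,::-1],None,fx=3.8,fy=3.8,interpolation=cv2.INTER_CUBIC))
cv2.imwrite('pics/z1w.png',r.read_camera('wrist')[:,:,::-1])
```

```text
t 50.15 at [485.1 452.4 298.7] ang 33.61 q [ 0.75  0.52  1.63 -0.    0.99  0.16] F [ 0.6 -0.3  0.8] w 0.1
yaw first -0.09 then dx 0.4 dy -0.3 dz 0.7
```

View pics/z1s.png

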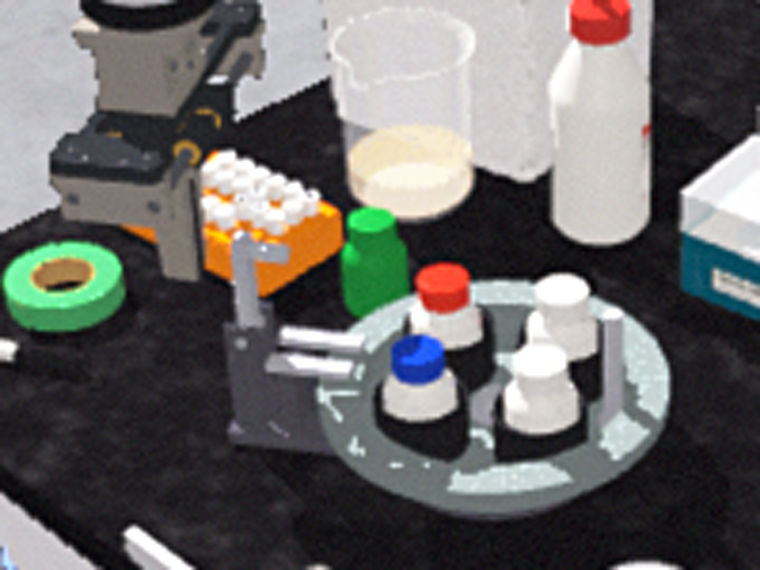

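View pics/z1w.png

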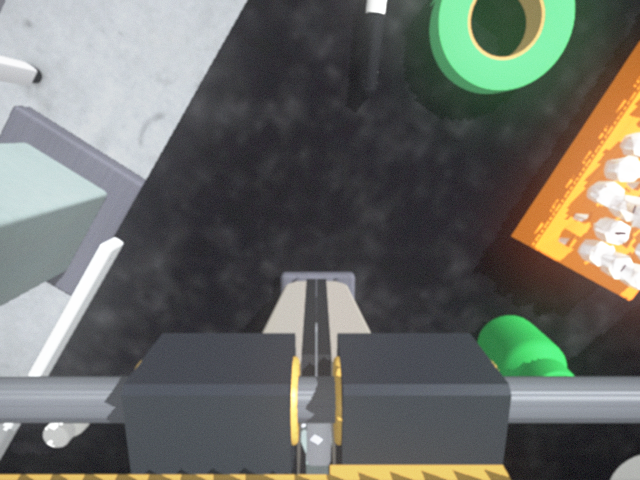

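>>> jog_arm:
  motion:
    - {"dx": -8, "dy": 0, "dz": 0, "yaw": 0, "gripper": 0}
    - {"dx": -8, "dy": 0, "dz": 0, "yaw": 0, "gripper": 0}
    - {"dx": -8, "dy": 0, "dz": 0, "yaw": 0, "gripper": 0}
    - {"dx": -8, "dy": 0, "dz": 0, "yaw": 0, "gripper": 0}
    - {"dx": -8, "dy": 0, "dz": 0, "yaw": 0, "gripper": 0}
    - {"dx": -8, "dy": 0, "dz": 0, "yaw": 0, "gripper": 0}
    - {"dx": -7, "dy": 0, "dz": 0, "yaw": 0, "gripper": 0}
    - {"dx": -6, "dy": 0, "dz": 0, "yaw": 0, "gripper": 0}
    - {"dx": 0, "dy": 0, "dz": 0, "yaw": 0, "gripper": 0}
    - {"dx": 0, "dy": 0, "dz": 0, "yaw": 0, "gripper": 0}

```text
time_s: 51.5
ee_pos: [518.5, 401.8, 299.1]
orientation: [[-0.554, 0.833, -0.0], [0.833, 0.554, -0.0], [-0.0, -0.0, -1.0]]
wrist_force: [-0.5, 0.2, -0.8]
gripper_width: 0.2
```

Run:
```python
from h import *
delta(484.6,452.5,298,33.7)
cv2.imwrite('pics/z2s.png',cv2.resize(r.read_camera('scene')[120:270,160:360,::-1],None,fx=3.8,fy=3.8,interpolation=cv2.INTER_CUBIC))
```

```text
t 51.5 at [518.5 401.8 299.1] ang 33.64 q [ 0.66  0.51  1.65 -0.    0.99  0.07] F [-0.5  0.2 -0.8] w 0.2
yaw first -0.06 then dx 60.9 dy -0.0 dz 1.1
```

View pics/z2s.png

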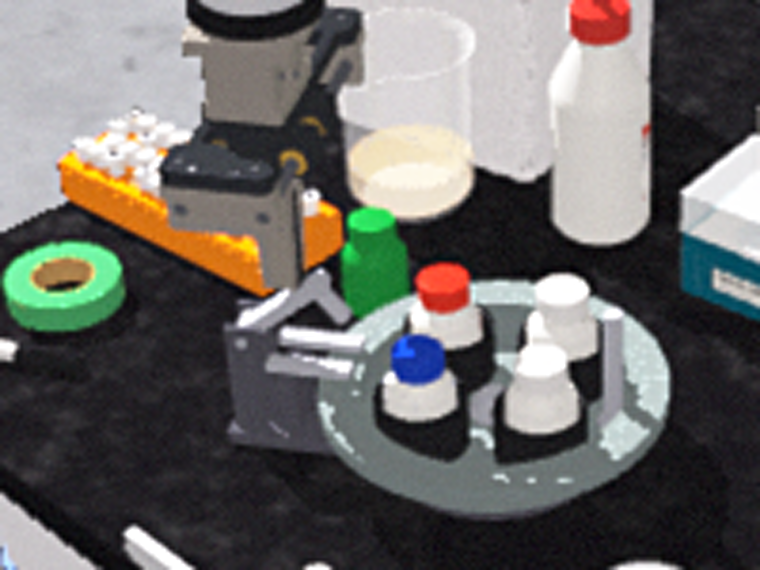

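The latch has swung to about 45°. Now I'll raise, move inward and press down on its end.

>>> jog_arm:
  motion:
    - {"dx": 0, "dy": 0, "dz": -15, "yaw": 0, "gripper": 0}
    - {"dx": 0, "dy": 0, "dz": -10, "yaw": 0, "gripper": 0}
    - {"dx": -14, "dy": 0, "dz": 0, "yaw": 0, "gripper": 0}
    - {"dx": -14, "dy": 0, "dz": 0, "yaw": 0, "gripper": 0}
    - {"dx": 0, "dy": 0, "dz": 8, "yaw": 0, "gripper": 0}
    - {"dx": 0, "dy": 0, "dz": 7, "yaw": 0, "gripper": 0}
    - {"dx": 0, "dy": 0, "dz": 7, "yaw": 0, "gripper": 0}
    - {"dx": 0, "dy": 0, "dz": 7, "yaw": 0, "gripper": 0}
    - {"dx": 0, "dy": 0, "dz": 7, "yaw": 0, "gripper": 0}
    - {"dx": 0, "dy": 0, "dz": 7, "yaw": 0, "gripper": 0}
    - {"dx": 0, "dy": 0, "dz": 4, "yaw": 0, "gripper": 0}
    - {"dx": 0, "dy": 0, "dz": 2, "yaw": 0, "gripper": 0}
    - {"dx": 0, "dy": 0, "dz": 0, "yaw": 0, "gripper": 0}
    - {"dx": 0, "dy": 0, "dz": 0, "yaw": 0, "gripper": 0}

```text
time_s: 53.3
ee_pos: [534.0, 378.5, 275.3]
orientation: [[-0.554, 0.833, 0.0], [0.833, 0.554, 0.0], [0.0, 0.0, -1.0]]
wrist_force: [0.6, 0.6, -0.1]
gripper_width: 0.5
```

Run:
```python
from where import *
cv2.imwrite('pics/z3s.png',cv2.resize(r.read_camera('scene')[120:270,160:360,::-1],None,fx=3.8,fy=3.8,interpolation=cv2.INTER_CUBIC))
```

```text
finger r 96.0 ang 123.6 tool 33.6 F [ 0.6  0.6 -0.1] z 275.3 t 53.3 q [0.61 0.53 1.67 0.   0.94 0.03]
```

View pics/z3s.png

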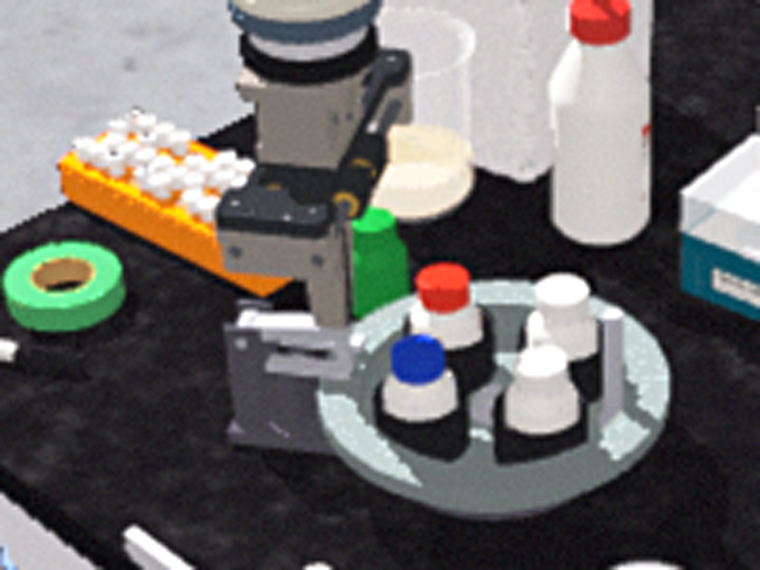

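>>> jog_arm:
  motion:
    - {"dx": 0, "dy": 0, "dz": 4, "yaw": 0, "gripper": 0}
    - {"dx": 0, "dy": 0, "dz": 3, "yaw": 0, "gripper": 0}
    - {"dx": 0, "dy": 0, "dz": 1, "yaw": 0, "gripper": 0}
    - {"dx": 0, "dy": 0, "dz": 1, "yaw": 0, "gripper": 0}
    - {"dx": 0, "dy": 0, "dz": 0, "yaw": 0, "gripper": 0}
    - {"dx": 0, "dy": 0, "dz": 0, "yaw": 0, "gripper": 0}

```text
time_s: 54.1
ee_pos: [534.1, 378.5, 267.1]
orientation: [[-0.554, 0.833, 0.0], [0.833, 0.554, 0.0], [-0.0, 0.0, -1.0]]
wrist_force: [-2.8, -2.7, 9.5]
gripper_width: 0.4
```

```bash
python3 where.py
```

```text
finger r 95.9 ang 123.6 tool 33.6 F [-2.8 -2.7  9.5] z 267.1 t 54.1 q [ 0.61  0.54  1.67 -0.    0.93  0.03]
```

The fingertip reaches z≈77 mm with 9.5 N on it, which is the latch's closed height. I'll lift away and check.

>>> jog_arm:
  motion:
    - {"dx": 0, "dy": 0, "dz": -5, "yaw": 0, "gripper": 0}
    - {"dx": 0, "dy": 0, "dz": -30, "yaw": 0, "gripper": 0}
    - {"dx": 0, "dy": 0, "dz": -45, "yaw": 0, "gripper": 0}
    - {"dx": 0, "dy": 0, "dz": -35, "yaw": 0, "gripper": 0}
    - {"dx": 20, "dy": -15, "dz": 0, "yaw": 0, "gripper": 0}
    - {"dx": 30, "dy": -25, "dz": 0, "yaw": 0, "gripper": 0}
    - {"dx": 30, "dy": -25, "dz": 0, "yaw": 0, "gripper": 0}
    - {"dx": 0, "dy": -25, "dz": 0, "yaw": 0, "gripper": 0}
    - {"dx": 0, "dy": -20, "dz": 0, "yaw": 0, "gripper": 0}
    - {"dx": 0, "dy": 0, "dz": 0, "yaw": 0, "gripper": 0}
    - {"dx": 0, "dy": 0, "dz": 0, "yaw": 0, "gripper": 0}

```text
time_s: 55.48
ee_pos: [398.1, 384.5, 380.7]
orientation: [[-0.554, 0.832, -0.0], [0.832, 0.554, -0.0], [0.0, -0.0, -1.0]]
wrist_force: [0.4, -0.0, 0.1]
gripper_width: 0.3
```

Run:
```python
from where import *
cv2.imwrite('pics/f1s.png',cv2.resize(r.read_camera('scene')[130:300,200:360,::-1],None,fx=3.5,fy=3.5,interpolation=cv2.INTER_CUBIC))
w=r.camera_info('wrist')
t=r.read_camera('top')[:,:,::-1];cv2.imwrite('pics/f1t.png',t)
i=r.camera_info('top');overlay(t.copy(),i,(587.2,298.6),303.7,123.7,'pics/f1o.png',(160,140,320,310),3.5)
```

```text
finger r 207.7 ang 155.6 tool 33.7 F [ 0.4 -0.   0.1] z 380.7 t 55.475 q [0.77 0.27 1.81 0.   1.06 0.18]
```

View pics/f1s.png

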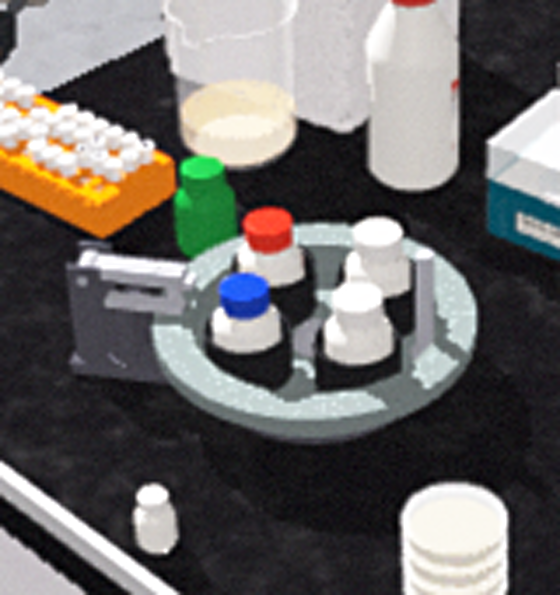

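View pics/f1t.png

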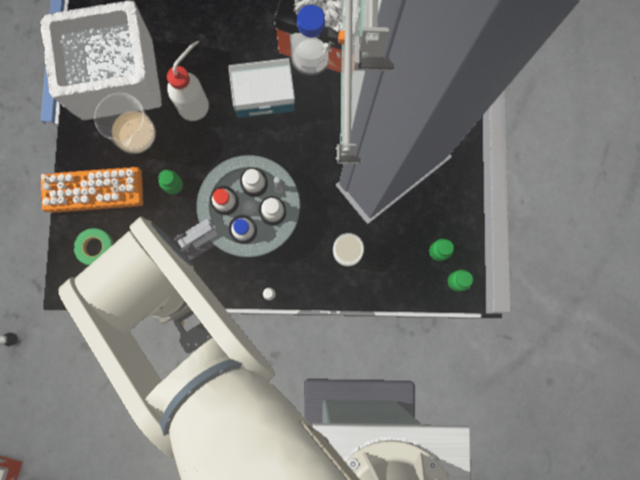

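View pics/f1o.png

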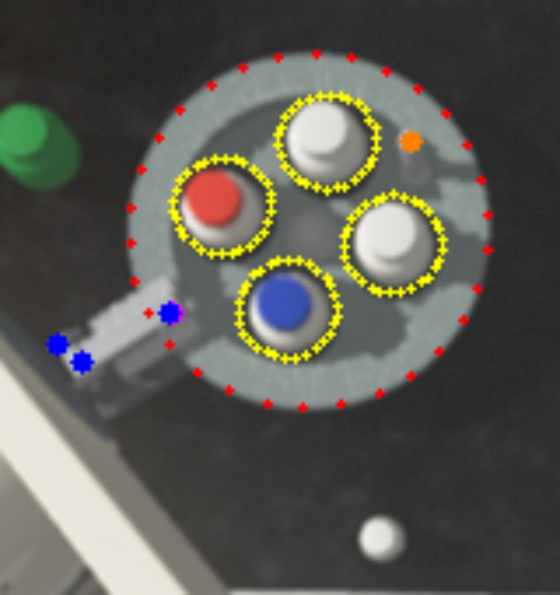

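```bash
python3 -c "
from station import r
o=r.get_obs();print(o['time_s'],o['wrist_force'].round(1));print(r.hand_in())"
```

```text
55.575 [ 0.9 -0.6  0.7]
the job is handed in; nothing more can be done
None
```

I finished every step of the task and handed the job in at about 55.6 s. The hand-in gave no verdict.

- **Bottles:** All four full-size white bottles stand in their own pockets. The final top-view overlay matches all four.
- **Spin:** I pushed the post counter-clockwise, and the images put the free speed at roughly 2 to 2.9 rad/s. It ran untouched for well over a second before I braked it.
- **Stop:** About 10 N of fingertip on the outer ring stopped the wheel, but not with the hole under the slot. I then dragged it round on the ring, lifting off once, until the hole was aligned with the slot to within a few millimetres by eye. After the last lift it stayed there.
- **Latch:** I swung it down until the fingertip met 9.5 N at z ≈ 77 mm, which is its closed height. If the tongue were resting on the ring, the arm would sit about 8 mm higher. The last pictures show it lying level.
- **Left alone:** The vial and dish stack are at the same pixels as at the start. The arm is clear, with wrist force about 0 N.

Three things did not go right the first time:
- **Refused move:** My first move call was rejected because its rows were missing keys.
- **First grasp:** It rode on the bottle's shoulder, so I regripped 10 mm lower.
- **Slot angle:** My first estimate was about 1° off, and I re-measured it before aligning the wheel.

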